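# Set up the sample display

## Task

Take every material sample stand off the peg rack, lifting it over the upturned tip of its peg, and lower each over the two locating pins of a station of its own on the presentation board until its foot is flush on the board. Then lower the clamp rail over the two front posts, across the front edges of all the feet, until it rests flush on the shoulders of the posts. The samples are brittle: never press, drag or knock one against the rack or the board with more than 20 N, and leave the ink jar, the cup and the eraser where they are.

Things in the scene. Friction and masses are not known exactly. Their poses are not given: they have to be found in the camera images.
- sample0: Sample stand, upside-down T, 120 g, brown wood; may be absent. Origin: centre under the foot, z up. Foot 64 (x) x 46 (y) x 6 mm, two 9 mm square through holes at x=+14, y=+/-13. Panel on its middle (x=0): 8 mm thick in x, 40 wide, top at z=116; hang hole 12 wide, z 48 to 70; solid above. Starts hung upright on a peg by the hang hole, 22 to 30 mm behind the bend, x as the rack's. All stands alike.
- sample1: Sample stand, upside-down T, 120 g, grey laminate; may be absent. Origin: centre under the foot, z up. Foot 64 (x) x 46 (y) x 6 mm, two 9 mm square through holes at x=+14, y=+/-13. Panel on its middle (x=0): 8 mm thick in x, 40 wide, top at z=116; hang hole 12 wide, z 48 to 70; solid above. Starts hung upright on a peg by the hang hole, 22 to 30 mm behind the bend, x as the rack's. All stands alike.
- sample2: Sample stand, upside-down T, 120 g, cork; may be absent. Origin: centre under the foot, z up. Foot 64 (x) x 46 (y) x 6 mm, two 9 mm square through holes at x=+14, y=+/-13. Panel on its middle (x=0): 8 mm thick in x, 40 wide, top at z=116; hang hole 12 wide, z 48 to 70; solid above. Starts hung upright on a peg by the hang hole, 22 to 30 mm behind the bend, x as the rack's. All stands alike.
- sample3: Sample stand, upside-down T, 120 g, dark wood; may be absent. Origin: centre under the foot, z up. Foot 64 (x) x 46 (y) x 6 mm, two 9 mm square through holes at x=+14, y=+/-13. Panel on its middle (x=0): 8 mm thick in x, 40 wide, top at z=116; hang hole 12 wide, z 48 to 70; solid above. Starts hung upright on a peg by the hang hole, 22 to 30 mm behind the bend, x as the rack's. All stands alike.
- rack: Fixed peg rack. Origin: on the desk under its middle; x points away from the peg tips. Wooden foot 300 mm long in y, 12 high; uprights at y=+/-142; 14 mm square cross bar at x=+10, top z=144. Four level round steel pegs, 6 mm thick, axis at z=137, at y=-93, -31, 31, 93, run from the bar to x=-60, then bend up 45 degrees to an upturned tip (axis end x=-72, z=149).
- peg0 (a point): Point on the axis of the peg at rack y = -93 mm where its tip starts to turn up; axes as the rack's.
- peg1 (a point): Point on the axis of the peg at rack y = -31 mm where its tip starts to turn up; axes as the rack's.
- peg2 (a point): Point on the axis of the peg at rack y = 31 mm where its tip starts to turn up; axes as the rack's.
- peg3 (a point): Point on the axis of the peg at rack y = 93 mm where its tip starts to turn up; axes as the rack's.
- board: Fixed wooden board 100 (x) x 290 (y) x 12 mm. Origin: on the desk under it; z up. Four stations 55 mm apart along y, each with two upright pins 6 mm thick, 15 high, tapered, at x=+14, y=+/-13 from the station. Along its -x side (x=-30, y=+/-118) two posts: a shoulder 20 mm across, 8 high, and on it a tapered pin 8 mm thick, 20 high.
- station0 (a point): Station at board x = 0, y = -82.5 mm, on the board's top face (12 mm above the desk): where the origin of a seated stand belongs, its x axis pointing as the board's. Any stand may go on any station.
- station1 (a point): Station at board x = 0, y = -27.5 mm, on the board's top face (12 mm above the desk): where the origin of a seated stand belongs, its x axis pointing as the board's. Any stand may go on any station.
- station2 (a point): Station at board x = 0, y = 27.5 mm, on the board's top face (12 mm above the desk): where the origin of a seated stand belongs, its x axis pointing as the board's. Any stand may go on any station.
- station3 (a point): Station at board x = 0, y = 82.5 mm, on the board's top face (12 mm above the desk): where the origin of a seated stand belongs, its x axis pointing as the board's. Any stand may go on any station.
- rail_seat (a point): Where the origin of the seated clamp rail belongs: midway between the two posts (board x=-30, y=0), at the height of their shoulders (20 mm above the desk); axes as the board's.
- rail: Clamp rail: aluminium bar 26 (x) x 266 (y) x 8 mm, round 11 mm through holes at y=+/-118, at its middle an upright black grip 12 (x) x 24 (y), top at z=92; 220 g. Origin: centre under the bar. Starts on the desk, grip up. Seated, it lies over the front edges of the seated feet with 2 mm to spare, its grip 20 mm before the panels; either way round is right.
- ink: Small closed ink jar, 44 mm across, 60 mm high, a bystander; origin at the centre of its base.
- cup: White cup, 76 mm across, 95 mm high, a bystander; origin at the centre of its base.
- eraser: White eraser 55 x 24 x 14 mm, a bystander; origin at the centre of its underside.
Things that resemble listed ones, but are neither listed nor needed, are in the scene too. Leave any orange look-alike of the sample0 alone.

How it is judged:
On the way, in this order (a step that is already met when the one before it is completed fails the run):
1. every sample stand present is seated flush on a station of the board (((horizontal distance between sample0 and station0 below 0.004 m and z of sample0 in the frame of station0 between -0.002 and 0.002 m and angle between the x axis of sample0 and the x axis of board, either way round below 0.12 rad and angle between sample0's own z axis and vertical below 0.05 rad) or (horizontal distance between sample0 and station1 below 0.004 m and z of sample0 in the frame of station1 between -0.002 and 0.002 m and angle between the x axis of sample0 and the x axis of board, either way round below 0.12 rad and angle between sample0's own z axis and vertical below 0.05 rad) or (horizontal distance between sample0 and station2 below 0.004 m and z of sample0 in the frame of station2 between -0.002 and 0.002 m and angle between the x axis of sample0 and the x axis of board, either way round below 0.12 rad and angle between sample0's own z axis and vertical below 0.05 rad) or (horizontal distance between sample0 and station3 below 0.004 m and z of sample0 in the frame of station3 between -0.002 and 0.002 m and angle between the x axis of sample0 and the x axis of board, either way round below 0.12 rad and angle between sample0's own z axis and vertical below 0.05 rad)) and ((horizontal distance between sample1 and station0 below 0.004 m and z of sample1 in the frame of station0 between -0.002 and 0.002 m and angle between the x axis of sample1 and the x axis of board, either way round below 0.12 rad and angle between sample1's own z axis and vertical below 0.05 rad) or (horizontal distance between sample1 and station1 below 0.004 m and z of sample1 in the frame of station1 between -0.002 and 0.002 m and angle between the x axis of sample1 and the x axis of board, either way round below 0.12 rad and angle between sample1's own z axis and vertical below 0.05 rad) or (horizontal distance between sample1 and station2 below 0.004 m and z of sample1 in the frame of station2 between -0.002 and 0.002 m and angle between the x axis of sample1 and the x axis of board, either way round below 0.12 rad and angle between sample1's own z axis and vertical below 0.05 rad) or (horizontal distance between sample1 and station3 below 0.004 m and z of sample1 in the frame of station3 between -0.002 and 0.002 m and angle between the x axis of sample1 and the x axis of board, either way round below 0.12 rad and angle between sample1's own z axis and vertical below 0.05 rad)) and ((horizontal distance between sample2 and station0 below 0.004 m and z of sample2 in the frame of station0 between -0.002 and 0.002 m and angle between the x axis of sample2 and the x axis of board, either way round below 0.12 rad and angle between sample2's own z axis and vertical below 0.05 rad) or (horizontal distance between sample2 and station1 below 0.004 m and z of sample2 in the frame of station1 between -0.002 and 0.002 m and angle between the x axis of sample2 and the x axis of board, either way round below 0.12 rad and angle between sample2's own z axis and vertical below 0.05 rad) or (horizontal distance between sample2 and station2 below 0.004 m and z of sample2 in the frame of station2 between -0.002 and 0.002 m and angle between the x axis of sample2 and the x axis of board, either way round below 0.12 rad and angle between sample2's own z axis and vertical below 0.05 rad) or (horizontal distance between sample2 and station3 below 0.004 m and z of sample2 in the frame of station3 between -0.002 and 0.002 m and angle between the x axis of sample2 and the x axis of board, either way round below 0.12 rad and angle between sample2's own z axis and vertical below 0.05 rad)) and ((horizontal distance between sample3 and station0 below 0.004 m and z of sample3 in the frame of station0 between -0.002 and 0.002 m and angle between the x axis of sample3 and the x axis of board, either way round below 0.12 rad and angle between sample3's own z axis and vertical below 0.05 rad) or (horizontal distance between sample3 and station1 below 0.004 m and z of sample3 in the frame of station1 between -0.002 and 0.002 m and angle between the x axis of sample3 and the x axis of board, either way round below 0.12 rad and angle between sample3's own z axis and vertical below 0.05 rad) or (horizontal distance between sample3 and station2 below 0.004 m and z of sample3 in the frame of station2 between -0.002 and 0.002 m and angle between the x axis of sample3 and the x axis of board, either way round below 0.12 rad and angle between sample3's own z axis and vertical below 0.05 rad) or (horizontal distance between sample3 and station3 below 0.004 m and z of sample3 in the frame of station3 between -0.002 and 0.002 m and angle between the x axis of sample3 and the x axis of board, either way round below 0.12 rad and angle between sample3's own z axis and vertical below 0.05 rad))), for 0.2 s.
2. the clamp rail is seated flush on its two shoulders (horizontal distance between rail and rail_seat below 0.004 m and z of rail in the frame of rail_seat between -0.002 and 0.002 m and angle between the y axis of rail and the y axis of board, either way round below 0.04 rad and angle between rail's own z axis and vertical below 0.05 rad), for 0.2 s.
At the end, for the whole second after the job is handed in: Each stand present is upright on a station: within 4 mm sideways, 2 mm in height, 0.12 rad in yaw, 0.05 rad in tilt; the clamp rail rests on its shoulders within 4 mm, 2 mm in height, 0.04 rad in yaw, 0.05 rad in tilt; all at rest (all of step 1 and all of step 2 and linear speed of each of sample0, sample1, sample2, sample3, rail below 0.02 m/s); the robot touches nothing.
It fails at once if a sample stand is pressed or knocked against the rack or the board with more than 20 N (contact force between any of sample0, sample1, sample2, sample3 and rack above 20 N or contact force between any of sample0, sample1, sample2, sample3 and board above 20 N).
It fails at once if the ink jar, the cup or the eraser is moved more than 30 mm (distance of any of ink, cup, eraser from where it was at the start of the episode above 0.03 m).
Of sample0, sample1, sample2, sample3 only 3 to 4 are there at a start; the rules pass over those that are not, and their reading is None.
At some moment in a run one of rail may be knocked a few centimetres aside while the robot is not near it.
It also fails if it takes over 208 s, if anything falls off the work surface, if the arm or the gripper's body presses on something with over 40 N, if the wrist force passes 120 N, or if a joint passes its speed limit or range.

## Robot

A 6-joint arm with a two-finger parallel gripper is mounted at the origin on the work surface. World frame = base frame: x ahead of the robot, y to its left, z up, the work surface at z = 0. Lengths are in m, angles in rad, forces in N, time in s.
With the tool pointing down it reaches from about 0.375 to 0.9 m from the base axis. Payload 3.1 kg.
Tool frame: the origin (TCP) lies on the front face of the gripper's body, between the roots of the fingers; the fingertips stand 70 mm ahead of it and the grasp point (between the pads) lies 51 mm ahead of it; z points along the fingers, y is the line along which they close (so a half turn about z gives the same grasp; the last joint's range is limited). The gripper opens to 87 mm and grips with 3 to 60 N. Pads are 19 mm wide; open, the fingers measure 117 mm over their backs; the gripper's body (75 mm by 190 mm) begins 51 mm behind the grasp point.
Start: joints at [-1.506, 0.527, 1.433, -0, 1.181, -0.178], TCP at [0.151, -0.606, 0.292] pointing down, gripper open.
Joint ranges: [-3.08, 3.08], [-0.75, 2.2], [0.22, 2.44], [-1.43, 4.57], [0, 2.65], [-2.85, 2.85]. Speed limits (rad/s): [2.79, 2.79, 3.14, 3.14, 3.14, 3.14].

## Interface

Orientations are given as a unit quaternion [x, y, z, w].
In Python, from rig import robot, cams, ticket gives the robot as it stands. The module is installed in compiled form; this text tells all that it offers.
- The arm moves only by the shell command python3 -m crank 'ROWS' [FORCE]. ROWS is JSON, a list of rows, each a list of 7 numbers: the shift along the tool's x, y, z in cm, then the turn, a rotation vector about the tool's x, y, z in rad, then the closure, from 0 (fully open) to 1 (shut). A call has 1 to 5 rows; each row shifts and turns the commanded pose from where the row before left it, along the tool's axes as they then stand; what a row does not reach is not made up. A row lasts 1/8 s, in which the tool goes at most 62.5 mm and 10.7 degrees, less where a joint would pass 70% of its speed; a pose out of reach is approached as far as the arm can. A call is refused whole if a number of a shift passes 6.25 or a number of a turn 0.188, either way. A call with a gripper value outside its range is refused whole. The fingers move at their own pace and stop on an object; FORCE is the grip in N (left out, the last holds). Time passes only in rows, so rows that do not move let the fingers close. It gives the time, the measured TCP pose, the force, the opening and the grip force at its end, in the units of the state.
- robot.get_obs(): the state, without advancing time (a new reading comes with each control period).
- cams.camera(name): name is "scene" or "top" or "wrist"; returns the picture (420x560x3 uint8, red, green, blue); there is no depth.
- cams.camera_info(name): a dict with "intrinsics" (3x3 intrinsics, pixels), "dist" ([k1, k2, p1, p2, k3] as OpenCV has them; the pictures are not rectified), "pose" (4x4, takes a point from camera to world coordinates). Camera axes: x right, y down, z forward; pixel columns grow to the right and rows downward; lengths in m; the calibration is good to about 2 mm. A picture is of the moment at which its call begins: read the wrist's pose just before it. camera_info takes no time and is no camera call; for the wrist camera it gives the pose at the moment of the call.
- ticket.hand_in(): hands the job in; it is judged then, once.
The state is a dict: "time": time; "q": joint angles; "joint_velocities": joint speeds; "joint_torque": joint torques, N m; "position": TCP position; "tool_rot": TCP orientation; "ft_force": force on the tool from outside, world axes, zero at the start; "moment": the same for the moment, N m; "grip_width": finger opening in m; "grip_force": force on a finger pad.
Only numpy, scipy, OpenCV 4.12 (cv2) and the standard library are available. Lean on these libraries where they do the work, as an engineer would, in place of code of your own. Each camera call takes 0.05 s, during which the arm holds its last target. There are 200 camera calls.

## Working session

There is one attempt and no reset: what is moved stays moved. The work goes in short steps, Python scripts to look and compute and a shell command to move; the robot and the scene stay as the last step left them, time stands still between calls to the robot, and variables do not carry over. Pictures are saved under pics/ and viewed, at most 14 in all, crops included, and the job is handed in when it is done.

```bash
mkdir -p pics
cat > h.py <<'E'
import numpy as np, cv2, sys
from rig import robot, cams, ticket
from scipy.spatial.transform import Rotation as R
def snap(name,fn,crop=None,scale=1):
    im=cams.camera(name); cv2.imwrite('pics/raw_'+fn,im[:,:,::-1])
    if crop: im=im[crop[1]:crop[3],crop[0]:crop[2]]
    im=cv2.resize(im,None,fx=scale,fy=scale,interpolation=cv2.INTER_CUBIC)
    cv2.imwrite('pics/'+fn,im[:,:,::-1])
def ray(info,uv):
    K=np.array(info['intrinsics']);d=np.array(info['dist']);T=np.array(info['pose'])
    p=cv2.undistortPoints(np.array(uv,float).reshape(-1,1,2),K,d).reshape(-1,2)
    v=np.c_[p,np.ones(len(p))]@T[:3,:3].T
    return T[:3,3],v
def atz(info,uv,z):
    o,v=ray(info,uv); z=np.broadcast_to(z,len(v)); return o+v*((z-o[2])/v[:,2])[:,None]
def proj(info,P):
    K=np.array(info['intrinsics']);d=np.array(info['dist']);T=np.linalg.inv(np.array(info['pose']))
    r=cv2.Rodrigues(T[:3,:3])[0]
    return cv2.projectPoints(np.array(P,float).reshape(-1,1,3),r,T[:3,3],K,d)[0].reshape(-1,2)
E
python3 - <<'E'
from h import *
np.set_printoptions(precision=4,suppress=True)
for n in('scene','top'):
    snap(n,n+'0.png',scale=1.4); i=cams.camera_info(n); print(n,i['intrinsics'],i['dist']);print(i['pose'])
i=cams.camera_info('wrist');print(i['pose']); o=robot.get_obs();print(o)
E
```

```text
scene [[536.8078   0.     273.7261]
 [  0.     536.8078 205.0409]
 [  0.       0.       1.    ]] [-0.0424  0.      0.      0.      0.    ]
[[ 0.6815  0.4199 -0.5994  1.3407]
 [ 0.7318 -0.3948  0.5555 -0.6505]
 [-0.0033 -0.8172 -0.5763  0.8725]
 [ 0.      0.      0.      1.    ]]
top [[394.1677   0.     280.2063]
 [  0.     394.1677 209.541 ]
 [  0.       0.       1.    ]] [-0.1022  0.      0.      0.      0.    ]
[[-0.0294 -0.9966  0.0772  0.4836]
 [-0.9993  0.031   0.0192  0.0534]
 [-0.0215 -0.0765 -0.9968  1.0984]
 [ 0.      0.      0.      1.    ]]
[[ 0.2413 -0.94   -0.2411  0.2161]
 [-0.9704 -0.2346 -0.0565 -0.5894]
 [-0.0034  0.2476 -0.9689  0.3837]
 [ 0.      0.      0.      1.    ]]
{'time': 0.1, 'q': array([-1.5055,  0.5284,  1.4338,  0.    ,  1.1814, -0.1785]), 'joint_velocities': array([ 0.001 , -0.0019, -0.0014, -0.0023,  0.0019, -0.0003]), 'joint_torque': array([ -0.0004, -44.0985, -17.7151,   0.0635,   0.0534,  -0.0001]), 'position': array([ 0.1508, -0.606 ,  0.2914]), 'tool_rot': array([ 0.9926,  0.1216,  0.0001, -0.001 ]), 'ft_force': array([0.0924, 0.4468, 0.3767]), 'moment': array([-0.0698,  0.0066, -0.0243]), 'grip_force': 0.0, 'grip_width': 0.08705725014721569}
```

View pics/scene0.png

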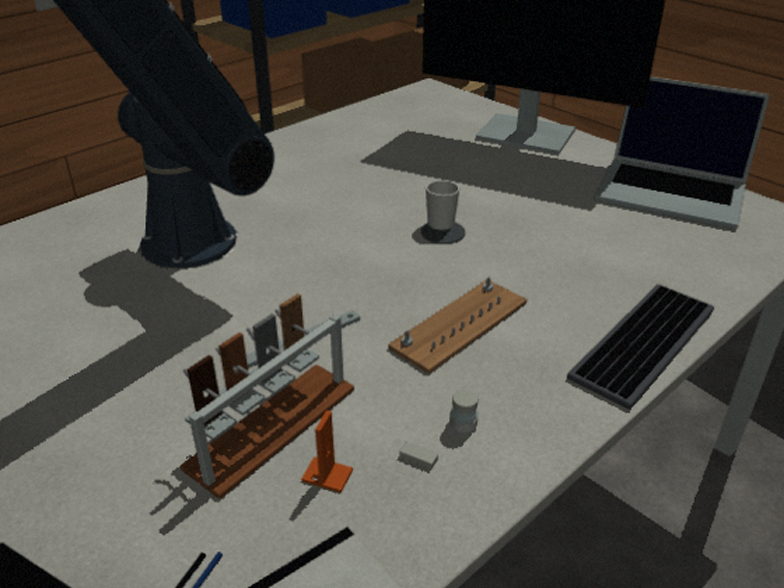

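View pics/top0.png

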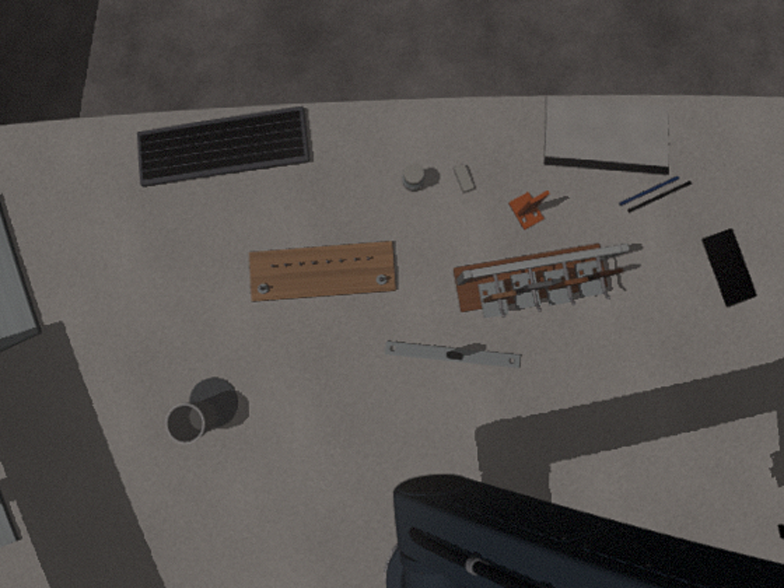

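The scene picture shows a rack with four stands (dark wood, brown, grey, and a second brown), the orange decoy, and the board. In the top picture the board is at about (325,270), the rack at (545,275) and the rail at (455,353). I'll enlarge the top view.

Run:
```python
import cv2
im=cv2.imread('pics/raw_top0.png')
a=im[165:221,172:292]; b=im[165:235,315:465]
a=cv2.resize(a,(792,370),interpolation=cv2.INTER_CUBIC)*1
cv2.imwrite('pics/ca.png',cv2.convertScaleAbs(a,alpha=1.6))
b=cv2.resize(im[162:272,270:470],(800,440),interpolation=cv2.INTER_CUBIC)
cv2.imwrite('pics/cb.png',cv2.convertScaleAbs(b,alpha=1.6))
```

```text
(no output)
```

View pics/ca.png

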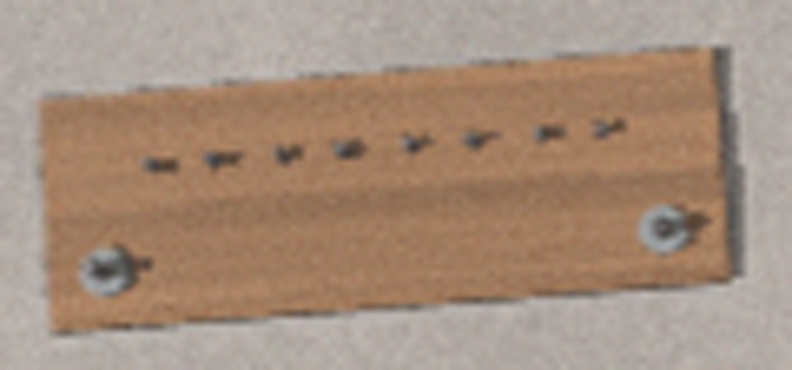

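View pics/cb.png

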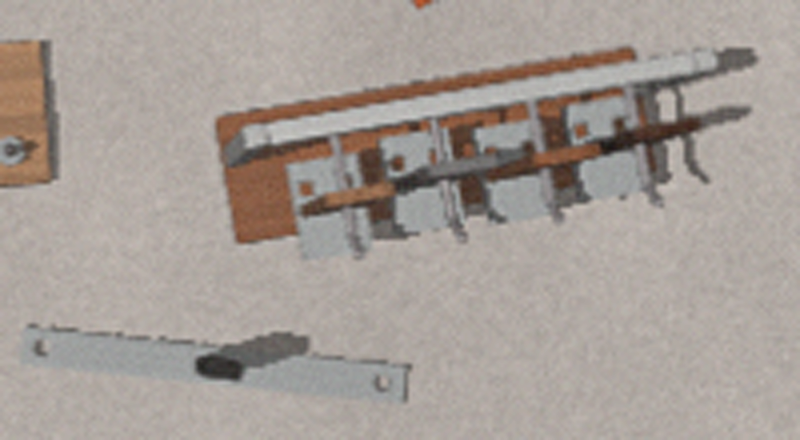

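The board crop shows the corners at (40,97), (718,47), (730,280) and (52,332), with posts at (105,272) and (663,230). The rack crop shows peg tips at (360,257), (462,240), (560,218) and (655,203), and rail holes at (40,347) and (382,382). I'll fit poses to these points.

```bash
cat >> h.py <<'E'
from scipy.optimize import least_squares
def fit(info,uv,model,x0):
    uv=np.array(uv,float);M=np.array(model,float)
    f=lambda p:(proj(info,np.c_[M[:,:2]@np.array([[np.cos(p[2]),np.sin(p[2])],[-np.sin(p[2]),np.cos(p[2])]])+p[:2],M[:,2]])-uv).ravel()
    s=least_squares(f,x0); return s.x,s.fun.reshape(-1,2)
E
python3 - <<'E'
from h import *
np.set_printoptions(precision=4,suppress=True)
t=cams.camera_info('top')
A=lambda p:[((x+.5)/6.6-.5+172,(y+.5)/6.6-.5+165) for x,y in p]
B=lambda p:[((x+.5)/4-.5+270,(y+.5)/4-.5+162) for x,y in p]
print('board',*fit(t,A([(40,97),(718,47),(730,280),(52,332),(105,272),(663,230)]),
 [(.05,.145,.012),(.05,-.145,.012),(-.05,-.145,.012),(-.05,.145,.012),(-.03,.118,.02),(-.03,-.118,.02)],[.5,.1,0]))
print('rack',*fit(t,B([(360,257),(462,240),(560,218),(655,203),(335,140),(436,122),(533,104),(632,90)]),
 [(-.072,y,.149) for y in(.093,.031,-.031,-.093)]+[(.003,y,.139) for y in(.093,.031,-.031,-.093)],[.5,-.2,0.1]))
print('rail',atz(t,B([(40,347),(382,382)]),.008), atz(t,B([(219,367)]),.092))
E
```

```text
board [0.6188 0.2144 0.0414] [[-0.164  -0.1958]
 [-0.3104 -0.4607]
 [ 0.4269 -0.1238]
 [-0.2728 -0.49  ]
 [ 0.075   0.5507]
 [ 0.2279  0.694 ]]
rack [ 0.5956 -0.2009  0.1404] [[ 0.215   0.1868]
 [-0.1848  0.0275]
 [ 0.1714  1.1333]
 [ 0.9648  0.5158]
 [ 0.1139 -0.6179]
 [-0.4116 -0.3842]
 [-0.1645 -0.1105]
 [-0.71   -0.7855]]
rail [[ 0.4607  0.0791  0.008 ]
 [ 0.4294 -0.1556  0.008 ]] [[ 0.4464 -0.0361  0.092 ]]
```

```bash
cat >> h.py <<'E'
np.set_printoptions(precision=4,suppress=True)
BOARD=[.6188,.2144,.0414]; RACK=[.5956,-.2009,.1404]
def w(fr,x,y): c,s=np.cos(fr[2]),np.sin(fr[2]); return np.array([fr[0]+c*x-s*y,fr[1]+s*x+c*y])
def phi():
    X=R.from_quat(robot.get_obs()['tool_rot']).as_matrix(); return np.arctan2(X[1,0],X[0,0]),X
def to(xyz,ph):
    p0,X=phi(); o=robot.get_obs(); d=np.array(xyz)-o['position']
    c,s=np.cos(ph),np.sin(ph)
    print('at',o['position'],'phi %.3f tz'%p0,X[:,2],'turn z %.3f'%-(ph-p0),
      'shift cm now-frame',100*X.T@d,'after-turn frame',100*np.array([c*d[0]+s*d[1],s*d[0]-c*d[1],-d[2]]),'f',o['ft_force'],'w',o['grip_width'],'t',o['time'])
E
python3 -c "
from h import *
for y in(.093,.031,-.031,-.093): print(w(RACK,-.034,y))
p=w(RACK,-.034,.031); to([*p,.30],.1404+np.pi/2)"
```

```text
[ 0.5489 -0.1136]
[ 0.5576 -0.175 ]
[ 0.5663 -0.2364]
[ 0.5749 -0.2977]
at [ 0.1508 -0.606   0.2914] phi 0.244 tz [-0.0001  0.0019 -1.    ] turn z -1.467 shift cm now-frame [ 49.8759 -32.0122  -0.7833] after-turn frame [36.986  46.3065 -0.8622] f [0.0924 0.4468 0.3767] w 0.08705725014721569 t 0.1
```

```bash
python3 -m crank '[[0,0,-0.2,0,0,-0.183,0],[0,0,-0.2,0,0,-0.183,0],[0,0,-0.2,0,0,-0.183,0],[0,0,-0.2,0,0,-0.183,0],[0,0,-0.1,0,0,-0.183,0]]' >/dev/null
python3 -m crank '[[0,0,0,0,0,-0.184,0],[0,0,0,0,0,-0.184,0],[0,0,0,0,0,-0.184,0.5],[3.1,3.9,0,0,0,0,0.5],[3.1,3.9,0,0,0,0,0.5]]' >/dev/null
python3 -m crank '[[3.1,3.9,0,0,0,0,0.5],[3.1,3.9,0,0,0,0,0.5],[3.1,3.9,0,0,0,0,0.5],[3.1,3.9,0,0,0,0,0.5],[3.1,3.9,0,0,0,0,0.5]]' >/dev/null
python3 -m crank '[[3.1,3.9,0,0,0,0,0.6],[3.1,3.9,0,0,0,0,0.6],[3.1,3.9,0,0,0,0,0.6],[3.1,3.9,0,0,0,0,0.6],[2.9,3.4,0,0,0,0,0.6]]'
python3 -m crank '[[0,0,0,0,0,0,0.6]]'
python3 -c "
from h import *
p=w(RACK,-.034,.031); to([*p,.30],.1404+np.pi/2)
snap('wrist','w1.png',scale=1.4)
import pickle;pickle.dump(cams.camera_info('wrist'),open('w1.pkl','wb'))"
```

```text
time: 2.6
position: [0.5587, -0.1739, 0.3008]
tool_rot: [0.656, 0.755, -0.0, -0.0]
ft_force: [-0.3, -0.8, -0.0]
grip_width: 0.0346
grip_force: 0.0
time: 2.72
position: [0.5591, -0.1729, 0.3008]
tool_rot: [0.654, 0.756, 0.0, -0.0]
ft_force: [-0.1, -0.8, -0.8]
grip_width: 0.0349
grip_force: 0.0
at [ 0.5591 -0.1729  0.3008] phi 1.715 tz [-0.0001  0.0007 -1.    ] turn z 0.004 shift cm now-frame [-0.1815 -0.1804  0.0753] after-turn frame [-0.1822 -0.1796  0.0754] f [-0.091  -0.8209 -0.7666] w 0.03494683042367829 t 2.725
```

View pics/w1.png

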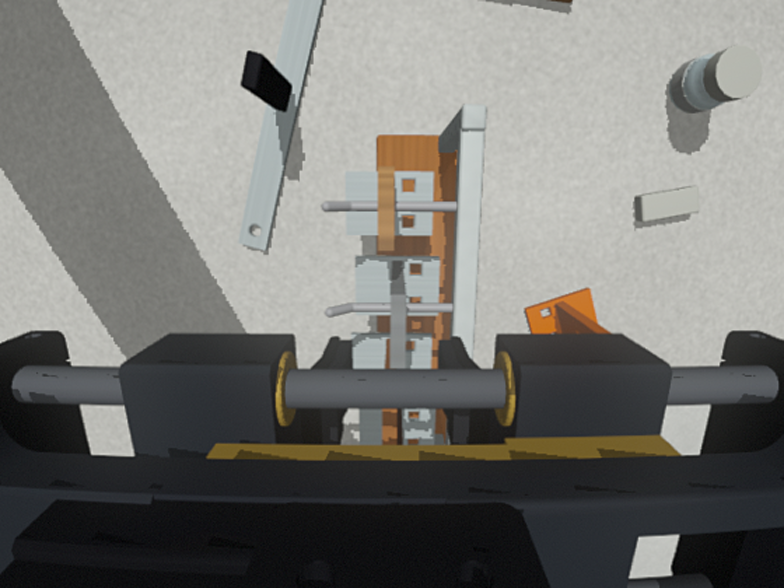

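The wrist view shows the cork stand's panel at about (387,205), grey at (398,310), and the bar end at (473,118). I'll enlarge that area.

```bash
python3 -c "
import cv2
im=cv2.imread('pics/raw_w1.png')
cv2.imwrite('pics/w1c.png',cv2.resize(im[68:243,215:365],None,fx=3.4,fy=3.4,interpolation=cv2.INTER_CUBIC))
import pickle;print(pickle.load(open('w1.pkl','rb')))"
```

```text
{'intrinsics': array([[302.61978654,   0.        , 281.94565466],
       [  0.        , 302.61978654, 214.45167856],
       [  0.        ,   0.        ,   1.        ]]), 'dist': array([-0.06475499,  0.        ,  0.        ,  0.        ,  0.        ]), 'pose': array([[ 0.98979472,  0.13839572,  0.03395644,  0.54831854],
       [ 0.14249568, -0.95927517, -0.24389779, -0.10702782],
       [-0.00118084,  0.2462474 , -0.96920629,  0.39298997],
       [ 0.        ,  0.        ,  0.        ,  1.        ]])}
```

View pics/w1c.png

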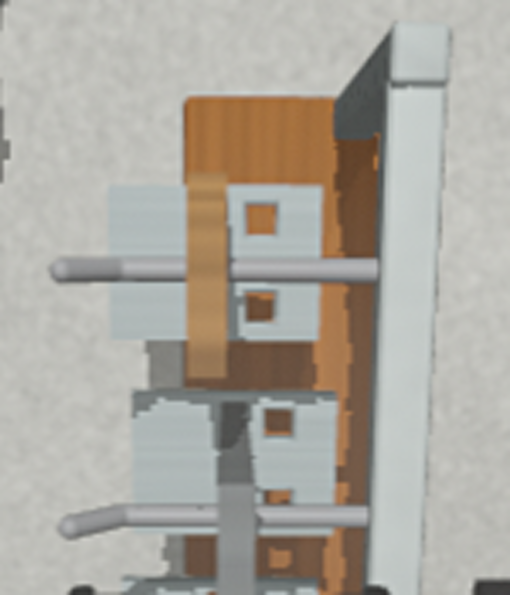

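The crop shows the cork panel top centred at (207,277), its peg tip at (60,270), bend at (122,269) and bar joint at (378,269). The grey peg is at (70,524), (125,515) and (367,516), with the grey panel in x from 219 to 256.

Run:
```python
from h import *
import pickle; i=pickle.load(open('w1.pkl','rb'))
C=lambda p:[((x+.5)/3.4-.5+215,(y+.5)/3.4-.5+68) for x,y in p]
r,e=fit(i,C([(60,270),(122,269),(378,269),(70,524),(125,515),(367,516)]),[(-.072,.093,.149),(-.06,.093,.137),(.003,.093,.137),(-.072,.031,.149),(-.06,.031,.137),(.003,.031,.137)],RACK)
print(r,e)
def inrack(P): 
    c,s=np.cos(r[2]),np.sin(r[2]);d=P[:,:2]-r[:2];return np.c_[d@[c,s],d@[-s,c]]
P=atz(i,C([(207,277),(207,175),(207,378),(237,500)]),.186);print(P,inrack(P))
P=atz(i,C([(188,186),(322,339)]),.076);print(inrack(P))
q=atz(i,[(254/1.4,229/1.4)],.008);print('railhole',q)
```

```text
[ 0.5947 -0.2017  0.1364] [[ 0.7491 -0.1549]
 [-0.7599 -0.244 ]
 [-0.0874  0.3092]
 [ 0.1119  0.6167]
 [-0.3554 -0.357 ]
 [ 0.3033 -0.1759]]
[[ 0.5449 -0.115   0.186 ]
 [ 0.5422 -0.0957  0.186 ]
 [ 0.5476 -0.1348  0.186 ]
 [ 0.5573 -0.1591  0.186 ]] [[-0.0376  0.0927]
 [-0.0376  0.1122]
 [-0.0375  0.0727]
 [-0.0313  0.0474]]
[[-0.0457  0.1154]
 [-0.0047  0.0704]]
railhole [[ 0.4259 -0.1561  0.008 ]]
```

```bash
sed -i 's/^BOARD=.*/BOARD=[.6188,.2144,.0414]; RACK=[.5949,-.2014,.138]/' h.py; python3 -c "
from h import *
to([.5449,-.115,.222],.138+np.pi/2)"
```

```text
at [ 0.5581 -0.1742  0.3007] phi 1.714 tz [-0.0011  0.0002 -1.    ] turn z 0.005 shift cm now-frame [ 6.0478 -0.4486  7.8714] after-turn frame [ 6.0479 -0.4879  7.869 ] f [-1.016  -0.4719  0.9919] w 0.0346455967938509 t 2.775
```

```bash
python3 -m crank '[[3,-0.2,0,0,0,0.005,0.6],[3,-0.25,0,0,0,0,0.6],[0,0,2,0,0,0,0.6],[0,0,2,0,0,0,0.6],[0,0,2,0,0,0,0.6]]' >/dev/null
python3 -m crank '[[0,0,1,0,0,0,0.6],[0,0,0.85,0,0,0,0.6],[0,0,0,0,0,0,0.6]]' ; python3 -c "
from h import *
to([.5449,-.115,.222],.138+np.pi/2); snap('wrist','w2.png',scale=1.4)"
```

```text
time: 3.78
position: [0.5448, -0.117, 0.2225]
tool_rot: [0.658, 0.753, -0.0, -0.0]
ft_force: [0.3, -0.9, 0.6]
grip_width: 0.0346
grip_force: 0.0
at [ 0.5448 -0.117   0.2225] phi 1.705 tz [-0.0008  0.0002 -1.    ] turn z -0.004 shift cm now-frame [0.1953 0.0412 0.0451] after-turn frame [0.1952 0.0419 0.045 ] f [ 0.271  -0.9193  0.598 ] w 0.03457958271441858 t 3.775
```

View pics/w2.png

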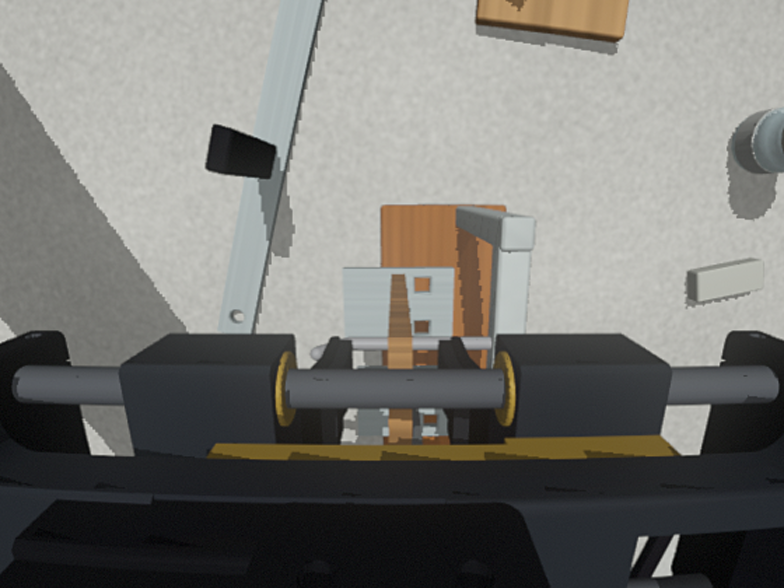

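The panel at x of about 399 lies midway between the fingers (350 and 443). I'll close, lift 8 mm, and take it out along the peg.

```bash
python3 -m crank '[[0.2,0.04,0.05,0,0,-0.004,0.6],[0,0,0,0,0,0,0.75],[0,0,0,0,0,0,0.85],[0,0,0,0,0,0,1],[0,0,0,0,0,0,1]]' 20
python3 -m crank '[[0,0,0,0,0,0,1],[0,0,0,0,0,0,1],[0,0,-0.4,0,0,0,1],[0,0,-0.4,0,0,0,1],[0,0,0,0,0,0,1]]'
python3 -c "
from h import *
to([*w(RACK,-.0376,.093),.23],.138+np.pi/2)"
```

```text
time: 4.45
position: [0.5453, -0.1147, 0.2224]
tool_rot: [0.656, 0.754, 0.0, 0.0]
ft_force: [0.1, -0.1, 0.8]
grip_width: 0.008
grip_force: 20.0
time: 5.08
position: [0.5453, -0.1147, 0.2306]
tool_rot: [0.656, 0.755, 0.0, 0.0]
ft_force: [-0.4, 0.7, -0.8]
grip_width: 0.0076
grip_force: 20.0
at [ 0.5453 -0.1147  0.2306] phi 1.710 tz [ 0.0005 -0.0003 -1.    ] turn z 0.001 shift cm now-frame [ 0.0308 -0.0387  0.059 ] after-turn frame [ 0.0307 -0.0387  0.059 ] f [-0.4153  0.691  -0.8211] w 0.0076076493902878 t 5.075
```

```bash
python3 -m crank '[[0,-1,0,0,0,0,1],[0,-1,0,0,0,0,1],[0,-0.7,-0.6,0,0,0,1],[0,-0.7,-0.7,0,0,0,1],[0,-0.7,-0.7,0,0,0,1]]'
python3 -m crank '[[0,-1.5,-0.2,0,0,0,1],[0,-2,-1,0,0,0,1],[0,0,-2,0,0,0,1],[0,0,-2,0,0,0,1],[0,0,0,0,0,0,1]]'
python3 -c "
from h import *
for n in range(4): to([*w(BOARD,0,.0825-.055*n),.30],BOARD[2]+np.pi/2)
snap('wrist','w3.png',scale=1.4)"
```

```text
time: 5.7
position: [0.5043, -0.1205, 0.251]
tool_rot: [0.656, 0.754, 0.0, 0.0]
ft_force: [-0.5, 0.8, -2.0]
grip_width: 0.0079
grip_force: 20.0
time: 6.32
position: [0.47, -0.1255, 0.3035]
tool_rot: [0.656, 0.754, 0.0, 0.002]
ft_force: [0.3, -1.0, -1.7]
grip_width: 0.0076
grip_force: 20.0
at [ 0.47   -0.1255  0.3035] phi 1.710 tz [ 0.003  -0.0017 -1.    ] turn z 0.097 shift cm now-frame [39.8176 20.2487  0.3231] after-turn frame [41.5984 16.2788  0.3503] f [ 0.2623 -0.9988 -1.6503] w 0.007561130250052899 t 6.325
at [ 0.47   -0.1255  0.3035] phi 1.710 tz [ 0.003  -0.0017 -1.    ] turn z 0.097 shift cm now-frame [34.3437 19.7135  0.3329] after-turn frame [36.0984 16.2788  0.3503] f [ 0.2623 -0.9988 -1.6503] w 0.007561130250052899 t 6.325
at [ 0.47   -0.1255  0.3035] phi 1.710 tz [ 0.003  -0.0017 -1.    ] turn z 0.097 shift cm now-frame [28.8698 19.1782  0.3427] after-turn frame [30.5984 16.2788  0.3503] f [ 0.2623 -0.9988 -1.6503] w 0.007561130250052899 t 6.325
at [ 0.47   -0.1255  0.3035] phi 1.710 tz [ 0.003  -0.0017 -1.    ] turn z 0.097 shift cm now-frame [23.3959 18.643   0.3525] after-turn frame [25.0984 16.2788  0.3503] f [ 0.2623 -0.9988 -1.6503] w 0.007561130250052899 t 6.325
```

View pics/w3.png

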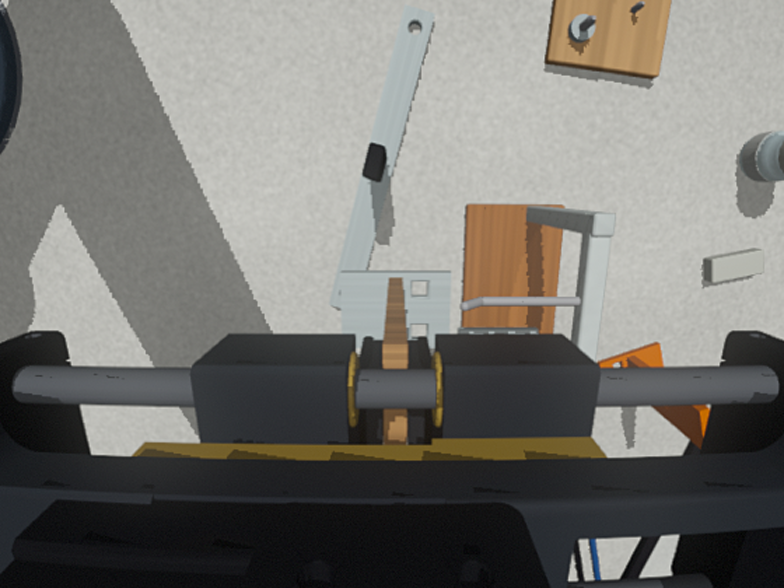

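The stand is held upright, with its foot holes visible at (420,288) and (419,331). I'll go to station0 first.

```bash
python3 -m crank '[[0,0,0,0,0,0.097,1],[4.2,2.7,0,0,0,0,1],[4.2,2.7,0,0,0,0,1],[4.2,2.7,0,0,0,0,1],[4.2,2.7,0,0,0,0,1]]' >/dev/null
python3 -m crank '[[4.2,2.7,0,0,0,0,1],[4.1,2.8,0.3,0,0,0,1],[0,0,3,0,0,0,1],[0,0,3,0,0,0,1],[0,0,3,0,0,0,1]]' >/dev/null
python3 -m crank '[[0,0,1,0,0,0,1],[0,0,0,0,0,0,1],[0,0,0,0,0,0,1]]'
cat > look.py <<'E'
from h import *
import pickle
def look(fn,st):
    to([*w(BOARD,0,-.0825+.055*st),.20],BOARD[2]+np.pi/2)
    pickle.dump(cams.camera_info('wrist'),open(fn+'.pkl','wb'))
    snap('wrist',fn+'.png',crop=(230,150,370,260),scale=5)
look(sys.argv[1],int(sys.argv[2]))
E
python3 look.py w4 0
```

```text
time: 8.0
position: [0.623, 0.1324, 0.2003]
tool_rot: [0.692, 0.722, 0.001, 0.001]
ft_force: [1.1, -0.0, -1.1]
grip_width: 0.0074
grip_force: 20.0
at [0.623  0.1324 0.2003] phi 1.613 tz [ 0.0022  0.0001 -1.    ] turn z 0.000 shift cm now-frame [-0.0381 -0.0773  0.0277] after-turn frame [-0.0381 -0.0773  0.0279] f [ 1.1472 -0.0464 -1.0697] w 0.0073883049418737076 t 8.0
```

View pics/w4.png

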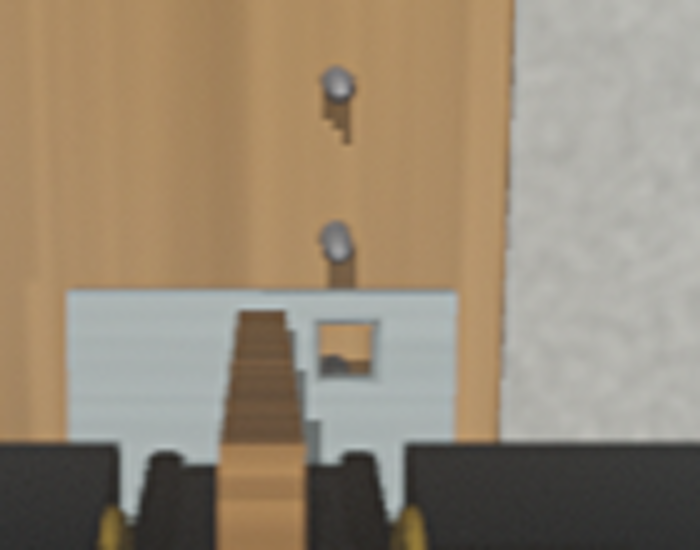

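The stand's near hole is centred at (348,349). The station1 pin tops are at (338,80) and (338,240), and the station0 pin tip shows inside the hole at about (333,362).

```bash
cat > ins.py <<'E'
from h import *
import pickle
# hole centre crop px, pin-top px list with board xy
def run(fn,hole,pins,model,z0,edge=()):
    i=pickle.load(open(fn+'.pkl','rb')); T=lambda p:[((x+.5)/5-.5+230,(y+.5)/5-.5+150) for x,y in p]
    H=atz(i,T([hole]),z0+.006)[0]; P=atz(i,T(pins),.0265); print('hole',H,'pins',P)
    b=BOARD; c,s=np.cos(b[2]),np.sin(b[2]); inb=lambda p:np.array([c*(p[0]-b[0])+s*(p[1]-b[1]),-s*(p[0]-b[0])+c*(p[1]-b[1])])
    print('hole in board',inb(H),'pin err vs model', [inb(p)-m for p,m in zip(P,model)])
    for e in edge: print('edge',inb(atz(i,T([e]),.012)[0]))
E
python3 -c "
from ins import *
run('w4',(348,349),[(338,78),(338,238)],[(.014,-.0145),(.014,-.0405)],.048,[(513,60),(502,380)])
print(phi()[0], robot.get_obs()['position'], w(BOARD,.014,-.0695))"
```

```text
hole [0.637 0.136 0.054] pins [[0.6345 0.1775 0.0265]
 [0.636  0.1491 0.0265]]
hole in board [ 0.0149 -0.0791] pin err vs model [array([ 0.0002, -0.0231]), array([ 0.0005, -0.0255])]
edge [ 0.0471 -0.0355]
edge [ 0.0474 -0.0968]
1.6127404190386454 [0.623  0.1324 0.2006] [0.6357 0.1455]
```

The gap between the visible pins (28.5 mm) means they belong to station1 (-13) and station0 (+13). The hole also sits further back than expected, so I'll check whether the stand is tilted in the grip.

```bash
python3 -c "
from ins import *
i=pickle.load(open('w4.pkl','rb')); T=lambda p:[((x+.5)/5-.5+230,(y+.5)/5-.5+150) for x,y in p]
print(atz(i,T([(237,311),(285,311),(218,445),(305,445),(66,290),(458,290)]),[.054,.054,.164,.164,.054,.054])-robot.get_obs()['position'])
i=pickle.load(open('w1.pkl','rb'));print(i['pose'])
print(cams.camera_info('wrist')['pose'])
o=robot.get_obs();print(o['moment'],o['ft_force'],o['q'])
"
```

```text
[[-0.0044  0.0092 -0.1466]
 [ 0.0034  0.0095 -0.1466]
 [-0.0051  0.0238 -0.0366]
 [ 0.0026  0.0241 -0.0366]
 [-0.0322  0.0116 -0.1466]
 [ 0.0312  0.0142 -0.1466]]
[[ 0.9898  0.1384  0.034   0.5483]
 [ 0.1425 -0.9593 -0.2439 -0.107 ]
 [-0.0012  0.2462 -0.9692  0.393 ]
 [ 0.      0.      0.      1.    ]]
[[ 0.9991  0.0399  0.0127  0.6197]
 [ 0.0418 -0.9683 -0.2463  0.2002]
 [ 0.0025  0.2466 -0.9691  0.2929]
 [ 0.      0.      0.      1.    ]]
[-0.0275 -0.1532 -0.0229] [ 0.4261 -0.4941 -0.523 ] [ 0.0343  0.6509  1.4831  0.      1.0049 -0.0077]
```

The stand has swung about 0.13 rad in the grip, with its foot towards -y, because the acceleration was too high for 20 N. I'll level it with the tool about tool y, grip harder, and ramp later moves.

```bash
python3 -m crank '[[0,0,-0.5,0,0,0,1],[0,0,0,0,0.04,0,1],[0,0,0,0,0.05,0,1],[0,0,0,0,0.04,0,1],[0,0,0,0,0,0,1]]' 50
python3 -m crank '[[0,0,0,0,0,0,1]]'
python3 look.py w5 0
```

```text
time: 8.68
position: [0.6227, 0.1318, 0.2052]
tool_rot: [0.691, 0.72, 0.045, -0.046]
ft_force: [0.1, 0.1, -1.6]
grip_width: 0.0077
grip_force: 50.0
time: 8.8
position: [0.6224, 0.1325, 0.2049]
tool_rot: [0.691, 0.72, 0.045, -0.046]
ft_force: [-0.4, 0.9, -0.1]
grip_width: 0.0073
grip_force: 50.0
at [0.6224 0.1325 0.2049] phi 1.613 tz [-0.0044  0.1289 -0.9916] turn z 0.001 shift cm now-frame [-0.1136 -0.0246  0.4775] after-turn frame [-0.051  -0.024   0.4882] f [-0.4419  0.9159 -0.1264] w 0.007349011208555725 t 8.8
```

View pics/w5.png

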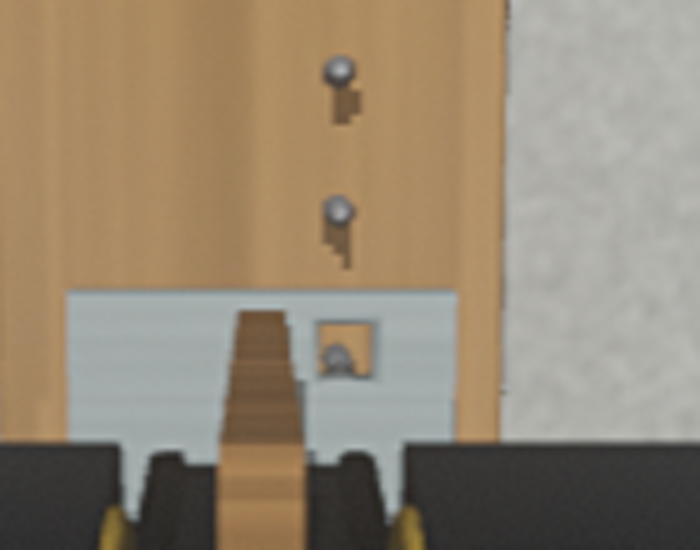

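Pin tops are at (339,68), (339,208) and (337,353), the last one seen through the hole, which is centred at (347,349).

```bash
python3 -c "
from ins import *
i=pickle.load(open('w5.pkl','rb')); T=lambda p:[((x+.5)/5-.5+230,(y+.5)/5-.5+150) for x,y in p]
print(i['pose'])
o=robot.get_obs()['position'];z0=.052
print(atz(i,T([(237,311),(285,311),(218,445),(305,445),(66,290),(458,290),(347,349)]),[z0,z0,.166,.166,z0,z0,z0])-o)
run('w5',(347,349),[(339,68),(339,208),(337,353)],[(.014,-.0145),(.014,-.0405),(.014,-.0695)],.046,[(505,60),(500,380)])
"
```

```text
[[ 0.9991  0.0416  0.0059  0.6198]
 [ 0.042  -0.992  -0.1194  0.1878]
 [ 0.0008  0.1195 -0.9928  0.3051]
 [ 0.      0.      0.      1.    ]]
[[-0.0053  0.0268 -0.1527]
 [ 0.0028  0.0272 -0.1527]
 [-0.0053  0.0269 -0.0387]
 [ 0.0028  0.0273 -0.0387]
 [-0.0342  0.0292 -0.1527]
 [ 0.0317  0.0319 -0.1527]
 [ 0.0135  0.0211 -0.1527]]
hole [0.6359 0.1538 0.052 ] pins [[0.6335 0.2019 0.0265]
 [0.6347 0.1764 0.0265]
 [0.6356 0.1495 0.0265]]
hole in board [ 0.0145 -0.0613] pin err vs model [array([0.0002, 0.0014]), array([0.0003, 0.0019]), array([0.0001, 0.004 ])]
edge [ 0.0468 -0.0108]
edge [ 0.047  -0.0729]
```

The stand is now level: its top and bottom edges agree in y. The hole needs to go about 5.8 mm towards -y, so I'll shift it and lower 12 mm.

```bash
sed -i 's/^BOARD=.*RACK/BOARD=[.6189,.2166,.0414]; RACK/' h.py
python3 -m crank '[[-0.35,0,0.55,0,0,0,1],[-0.38,0,0.55,0,0,0,1],[0,0,0,0,0,0,1],[0,0,0,0,0,0,1]]'
python3 look.py w6 0
```

```text
time: 9.35
position: [0.6225, 0.1266, 0.1922]
tool_rot: [0.691, 0.72, 0.045, -0.047]
ft_force: [0.4, 0.4, -1.0]
grip_width: 0.0074
grip_force: 50.0
at [0.6225 0.1266 0.1922] phi 1.613 tz [-0.0057  0.1296 -0.9916] turn z 0.000 shift cm now-frame [ 0.852   0.0141 -0.6765] after-turn frame [ 0.7571  0.0139 -0.7813] f [ 0.3767  0.3524 -1.015 ] w 0.007423817145575027 t 9.35
```

View pics/w6.png

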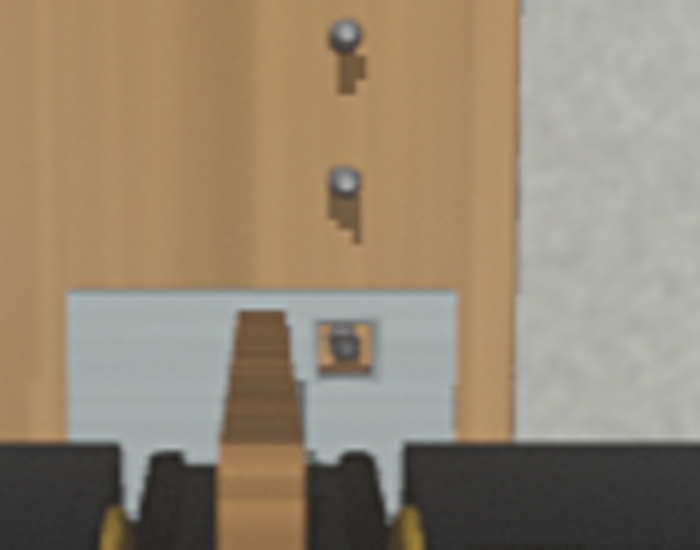

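The pin shows centred in the hole: pin top at about (345,341), hole centre at (347,349). I'll compute the remaining offset.

```bash
python3 -c "
from ins import *
run('w6',(347,349),[(345,34),(345,180),(345,341)],[(.014,-.0145),(.014,-.0405),(.014,-.0695)],.0335)
"
```

```text
hole [0.6357 0.148  0.0395] pins [[0.6335 0.2013 0.0265]
 [0.6347 0.1761 0.0265]
 [0.6361 0.1477 0.0265]]
hole in board [ 0.0139 -0.0692] pin err vs model [array([-0.    , -0.0013]), array([ 0.0001, -0.0006]), array([ 0.0003, -0.    ])]
```

```bash
python3 -m crank '[[-0.065,0.03,0.5,0,0,0,1],[-0.065,0,0.5,0,0,0,1],[-0.065,0,0.5,0,0,0,1],[0,0,0,0,0,0,1]]'
python3 -m crank '[[-0.025,0,0.2,0,0,0,1],[-0.013,0,0.1,0,0,0,1],[0,0,0,0,0,0,1]]'
python3 -m crank '[[-0.013,0,0.1,0,0,0,1],[-0.006,0,0.05,0,0,0,1],[0,0,0,0,0,0,1]]'
```

```text
time: 9.9
position: [0.6224, 0.1267, 0.1765]
tool_rot: [0.691, 0.72, 0.044, -0.047]
ft_force: [-0.3, -0.2, -0.8]
grip_width: 0.0077
grip_force: 50.0
time: 10.28
position: [0.6229, 0.1265, 0.1743]
tool_rot: [0.691, 0.72, 0.045, -0.047]
ft_force: [0.1, -0.4, -2.4]
grip_width: 0.0077
grip_force: 50.0
time: 10.65
position: [0.6229, 0.1265, 0.1728]
tool_rot: [0.691, 0.72, 0.045, -0.047]
ft_force: [0.4, -1.4, -0.8]
grip_width: 0.0072
grip_force: 50.0
```

```bash
for k in 1; do python3 -m crank '[[-0.006,0,0.05,0,0,0,1],[-0.006,0,0.05,0,0,0,1],[0,0,0,0,0,0,1]]'|grep -E 'pos|ft'; done
python3 -m crank '[[-0.006,0,0.05,0,0,0,1],[0,0,0,0,0,0,1]]'|grep -E 'pos|ft'
python3 -m crank '[[-0.006,0,0.05,0,0,0,1],[0,0,0,0,0,0,1]]'|grep -E 'pos|ft'
```

```text
position: [0.6228, 0.1266, 0.1717]
ft_force: [0.5, -2.1, 0.1]
position: [0.6228, 0.1266, 0.1712]
ft_force: [0.5, -1.7, -0.4]
position: [0.6228, 0.1267, 0.1707]
ft_force: [0.1, -2.0, -1.3]
```

```bash
for k in 1; do python3 -m crank '[[-0.013,0,0.1,0,0,0,1],[-0.013,0,0.1,0,0,0,1],[0,0,0,0,0,0,1]]'|grep -E 'pos|ft'; done
python3 -m crank '[[-0.013,0,0.1,0,0,0,1],[-0.013,0,0.1,0,0,0,1],[0,0,0,0,0,0,1]]'|grep -E 'pos|ft'
python3 -m crank '[[-0.013,0,0.1,0,0,0,1],[0,0,0,0,0,0,1],[0,0,0,0,0,0,1]]'|grep -E 'pos|ft'
```

```text
position: [0.6228, 0.1267, 0.1686]
ft_force: [0.1, -1.9, -0.4]
position: [0.6228, 0.1267, 0.1666]
ft_force: [1.1, -1.0, -0.6]
position: [0.6228, 0.1267, 0.1656]
ft_force: [-0.0, -0.9, -0.6]
```

```bash
python3 -m crank '[[-0.006,0,0.05,0,0,0,1],[-0.006,0,0.05,0,0,0,1],[0,0,0,0,0,0,1]]'|grep -E 'pos|ft'
python3 -m crank '[[-0.006,0,0.05,0,0,0,1],[0,0,0,0,0,0,1]]'|grep -E 'pos|ft'
python3 -m crank '[[-0.006,0,0.05,0,0,0,1],[0,0,0,0,0,0,1]]'|grep -E 'pos|ft'
```

```text
position: [0.6228, 0.1267, 0.1647]
ft_force: [0.4, -1.7, -0.7]
position: [0.6228, 0.1267, 0.1646]
ft_force: [-0.6, -2.7, 3.3]
position: [0.6228, 0.1266, 0.1646]
ft_force: [-2.9, -2.5, 5.9]
```

Contact at the expected height (foot about 12–13 mm above the desk). I'll relieve the load, release, back off, and check with a picture.

```bash
python3 -m crank '[[0.008,0,-0.06,0,0,0,1],[0,0,0,0,0,0,0.88],[0,0,0,0,0,0,0.75],[0,0,0,0,0,0,0.7],[0,0,0,0,0,0,0.7]]' 20
python3 -m crank '[[0.26,0,-2,0,0,0,0.7],[0.26,0,-2,0,0,0,0.7],[0.52,0,-4,0,0,0,0.7],[0.52,0,-4,0,0,0,0.6],[0,0,0,0,-0.13,0,0.6]]'
python3 -m crank '[[0,0,0,0,0,0,0.6],[0,0,0,0,0,0,0.6]]' >/dev/null
python3 -c "
from h import *
to([*w(RACK,-.0313,.031),.30],RACK[2]+np.pi/2)
import pickle;pickle.dump(cams.camera_info('wrist'),open('w7.pkl','wb'))
snap('wrist','w7.png',crop=(180,60,400,340),scale=2.1)
snap('top','t7.png')"
```

```text
time: 14.15
position: [0.6227, 0.1269, 0.164]
tool_rot: [0.691, 0.72, 0.045, -0.047]
ft_force: [0.5, 0.9, 1.2]
grip_width: 0.0249
grip_force: 0.0
time: 14.78
position: [0.625, 0.1251, 0.2894]
tool_rot: [0.693, 0.721, 0.002, 0.004]
ft_force: [-0.1, -0.2, -0.5]
grip_width: 0.0334
grip_force: 0.0
at [0.6222 0.1268 0.2844] phi 1.613 tz [-0.002   0.0016 -1.    ] turn z -0.096 shift cm now-frame [-29.8819  -7.5319  -1.5923] after-turn frame [-29.0287 -10.349   -1.5568] f [ 0.3097 -0.2114 -0.3019] w 0.03466865912671161 t 15.025
```

View pics/w7.png

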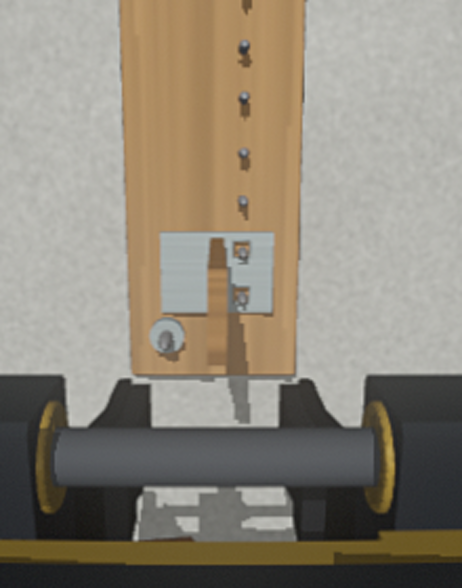

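The cork stand sits flush on station0 with both pins showing in its holes, at about (243,250) and (242,295). Next is the grey stand.

```bash
python3 -m crank '[[0,0,-1.5,0,0,-0.096,0.6],[-4.8,-1.7,0,0,0,0,0.6],[-4.8,-1.7,0,0,0,0,0.6],[-4.8,-1.7,0,0,0,0,0.6],[-4.8,-1.7,0,0,0,0,0.6]]' >/dev/null
python3 -m crank '[[-4.8,-1.7,0,0,0,0,0.6],[-5,-1.85,0,0,0,0,0.6],[0,0,0,0,0,0,0.6],[0,0,0,0,0,0,0.6]]' >/dev/null
python3 -c "
from h import *
import pickle
to([*w(RACK,-.0313,.031),.222],RACK[2]+np.pi/2)
pickle.dump(cams.camera_info('wrist'),open('w8.pkl','wb'))
snap('wrist','w8.png')"
```

```text
at [ 0.5598 -0.175   0.2997] phi 1.707 tz [-0.0009  0.0017 -1.    ] turn z -0.002 shift cm now-frame [-0.0131 -0.0067  7.7714] after-turn frame [ 0.0009 -0.0119  7.7714] f [-0.5502  0.9669  0.5122] w 0.0347968781340156 t 16.25
```

```bash
python3 -m crank '[[0,0,2,0,0,0,0.6],[0,0,2,0,0,0,0.6],[0,0,2,0,0,0,0.6],[0,0,1,0,0,0,0.6],[0,0,0.77,0,0,0,0.6]]' >/dev/null
python3 -m crank '[[0,0,0,0,0,0,0.75],[0,0,0,0,0,0,0.85],[0,0,0,0,0,0,1],[0,0,0,0,0,0,1],[0,0,0,0,0,0,1]]' 50
python3 -m crank '[[0,0,0,0,0,0,1],[0,0,-0.4,0,0,0,1],[0,0,-0.4,0,0,0,1],[0,0,0,0,0,0,1],[0,0,0,0,0,0,1]]'
python3 -m crank '[[0,-0.5,0,0,0,0,1],[0,-0.8,0,0,0,0,1],[0,-0.8,0,0,0,0,1],[0,-0.6,0,0,0,0,1],[0,-0.6,-0.5,0,0,0,1]]'
python3 -m crank '[[0,-0.7,-0.7,0,0,0,1],[0,-0.8,-0.8,0,0,0,1],[0,-1.3,-0.3,0,0,0,1],[0,-1.2,-0.8,0,0,0,1],[0,-0.8,-1.5,0,0,0,1]]'
python3 -m crank '[[0,0,-1.5,0,0,0,1],[0,0,-1.2,0,0,0,1],[0,0,-0.5,0,0,0,1],[0,0,0,0,0,0,1],[0,0,0,0,0,0,1]]'
cat > carry.py <<'E'
from h import *
# foot edge of the held stand: measured row vs level/centred model
st=int(sys.argv[1]); i=cams.camera_info('wrist'); o=robot.get_obs()
X=R.from_quat(o['tool_rot']).as_matrix()
m=lambda p:proj(i,np.array(p)@X.T+o['position'])
L=.146 # foot top below TCP when vertical
print('model edge',m([[.023,-.024,L],[.023,.024,L]]),'hole',m([[.013,.014,L]]))
im=cams.camera('wrist'); cv2.imwrite('pics/raw_c%s.png'%sys.argv[2],im[:,:,::-1])
g=cv2.GaussianBlur(im.mean(2).astype(np.float32),(3,3),0)
h=im.astype(int); sat=h.max(2)-h.min(2)
for u in(250,254,258,306,310,314): 
    d=np.diff(g[170:230,u]); k=np.argsort(-abs(d))[:2]; print(u,k+170,d[k].round(1))
to([*w(BOARD,0,-.0825+.055*st),.20],BOARD[2]+np.pi/2)
E
python3 carry.py 1 g0
```

```text
time: 17.55
position: [0.5604, -0.175, 0.2231]
tool_rot: [0.657, 0.754, 0.0, 0.0]
ft_force: [-0.0, 1.0, 1.9]
grip_width: 0.0077
grip_force: 50.0
time: 18.18
position: [0.56, -0.1748, 0.2305]
tool_rot: [0.657, 0.754, -0.0, -0.0]
ft_force: [-0.1, 0.5, -1.4]
grip_width: 0.0077
grip_force: 50.0
time: 18.8
position: [0.5268, -0.1794, 0.2355]
tool_rot: [0.657, 0.754, -0.0, -0.0]
ft_force: [-0.6, -0.6, -1.5]
grip_width: 0.0082
grip_force: 50.0
time: 19.42
position: [0.4786, -0.1858, 0.2769]
tool_rot: [0.657, 0.754, -0.0, -0.001]
ft_force: [0.0, 0.4, -1.0]
grip_width: 0.0079
grip_force: 50.0
time: 20.05
position: [0.4798, -0.1858, 0.3081]
tool_rot: [0.657, 0.754, -0.0, -0.001]
ft_force: [-0.7, -1.1, -1.4]
grip_width: 0.0074
grip_force: 50.0
model edge [[252.1749 195.4407]
 [312.1451 195.4394]] hole [[299.4846 207.6129]]
250 [179 176] [ 25.2 -22.2]
254 [192 194] [-16.1  14.1]
258 [192 194] [-17.7  13.8]
306 [192 194] [-15.   13.7]
310 [192 194] [-18.3  14. ]
314 [192 194] [-17.8  14. ]
at [ 0.4797 -0.1858  0.308 ] phi 1.709 tz [-0.0011  0.0008 -1.    ] turn z 0.097 shift cm now-frame [35.189  19.0697 10.8116] after-turn frame [36.8752 15.5699 10.7986] f [-0.2425 -0.8727 -1.7153] w 0.00752841633810062 t 20.1
```

```bash
python3 -m crank '[[0,0,0,0,0,0.05,1],[0,0,0,0,0,0.047,1],[1,0.42,0,0,0,0,1],[2,0.84,0,0,0,0,1],[3,1.27,0,0,0,0,1]]' >/dev/null
python3 -m crank '[[4,1.69,0,0,0,0,1],[4,1.69,0,0,0,0,1],[4,1.69,0,0,0,0,1],[4,1.69,0,0,0,0,1],[4,1.69,0,0,0,0,1]]' >/dev/null
python3 -m crank '[[4,1.69,0,0,0,0,1],[3,1.27,0,0,0,0,1],[2,0.84,0,0,0,0,1],[1.2,0.5,0,0,0,0,1],[0.7,0.3,0,0,0,0,1]]' >/dev/null
python3 -m crank '[[0,0,1,0,0,0,1],[0,0,2,0,0,0,1],[0,0,3,0,0,0,1],[0,0,2.5,0,0,0,1],[0,0,1.5,0,0,0,1]]' >/dev/null
python3 -m crank '[[0,0,0.8,0,0,0,1],[0,0,0,0,0,0,1],[0,0,0,0,0,0,1]]'
python3 carry.py 1 g1
```

```text
time: 22.98
position: [0.6211, 0.1891, 0.2016]
tool_rot: [0.692, 0.721, 0.001, 0.001]
ft_force: [-0.7, 0.1, -0.8]
grip_width: 0.0079
grip_force: 50.0
model edge [[252.2968 195.4123]
 [312.2671 195.4113]] hole [[299.6055 207.585 ]]
250 [194 193] [16.1 13. ]
254 [194 193] [15.8 14. ]
258 [194 193] [15.9 13.4]
306 [194 193] [15.9 11.9]
310 [194 193] [16.1 12.8]
314 [194 193] [16.2 13.5]
at [0.6211 0.1892 0.2017] phi 1.612 tz [ 0.0022  0.0003 -1.    ] turn z -0.000 shift cm now-frame [-0.0014 -0.1056  0.168 ] after-turn frame [-0.0014 -0.1053  0.1682] f [ 1.6421  0.3607 -0.9816] w 0.007330721709147369 t 23.025
```

```bash
cat > pins.py <<'E'
from h import *
# blobs: grey pins on the wood (tops), wood seen through the held foot's hole
def blobs(im,i,mask,lo=8,hi=400):
    n,l,s,c=cv2.connectedComponentsWithStats(mask.astype(np.uint8),connectivity=8)
    return [(c[k],s[k]) for k in range(1,n) if lo<=s[k,4]<=hi]
if __name__=='__main__':
    z0=float(sys.argv[1]); im=cams.camera('wrist') if len(sys.argv)<3 else cv2.imread(sys.argv[2])[:,:,::-1]
    i=cams.camera_info('wrist'); h=im.astype(int); sat=h[:,:,0]-h[:,:,2]
    b=BOARD;c,s=np.cos(b[2]),np.sin(b[2]); inb=lambda p:np.array([c*(p[0]-b[0])+s*(p[1]-b[1]),-s*(p[0]-b[0])+c*(p[1]-b[1])])
    M=np.zeros(sat.shape,bool); M[60:192,286:312]=sat[60:192,286:312]<22
    for q,st in blobs(im,i,M): 
        p=(q[0],st[1]+2.2); print('pin px',np.round(p,1),'box',st,'board',inb(atz(i,[p],.027)[0]))
    M=np.zeros(sat.shape,bool); M[197:240,288:312]=sat[197:240,288:312]>25
    for q,st in blobs(im,i,M): 
        p=(st[0]+st[2]/2-.5,st[1]+st[3]/2-.5); print('hole px',p,'box',st,'board',inb(atz(i,[p],z0+.006)[0]))
E
python3 pins.py .0497; for y in 0 ; do python3 -c "
from h import *
im=cv2.imread('pics/raw_c%s.png'%'g1')[:,:,::-1].astype(int); s=im[:,:,0]-im[:,:,2]
print(s[204:226,292:308])"; done
```

```text
pin px [297.2  71.2] box [295  69   6  10  46] board [0.0136 0.0943]
pin px [296.7 104.2] box [294 102   6   8  36] board [0.0135 0.0681]
pin px [296.5 138.2] box [294 136   6   7  29] board [0.0136 0.0401]
pin px [296.5 167.2] box [294 165   6   7  31] board [0.0138 0.0153]
hole px (np.float64(299.0), np.float64(205.0)) box [294 201  11   9  79] board [ 0.0148 -0.0123]
hole px (np.float64(298.5), np.float64(235.5)) box [294 232  10   8  78] board [ 0.0147 -0.0381]
[[-7  2 26 41 32 30 42 44 46 64 74 74 47  1 -9 -8]
 [-8  1 26 46 46 45 46 44 44 63 74 75 46  1 -8 -7]
 [-8  1 24 44 47 45 44 47 49 63 72 74 45  1 -8 -6]
 [-7  2 27 46 45 44 46 66 73 72 73 74 46  0 -9 -6]
 [-7  9 36 46 46 46 48 68 75 75 74 76 46  1 -8 -7]
 [-8  2 29 41 42 40 41 43 44 43 44 43 20 -3 -8 -8]
 [-8 -3  5  6  6  5  6  5  4  4  5  6 -3 -7 -8 -8]
 [-7 -7 -5 -7 -6 -7 -7 -7 -6 -7 -7 -7 -8 -7 -6 -7]
 [-7 -7 -7 -8 -6 -8 -8 -8 -8 -8 -8 -7 -6 -7 -8 -7]
 [-6 -7 -7 -7 -7 -7 -7 -6 -7 -7 -7 -7 -7 -7 -7 -7]
 [-7 -7 -7 -7 -7 -7 -6 -7 -7 -7 -6 -7 -7 -6 -8 -7]
 [-7 -6 -7 -6 -6 -6 -7 -6 -6 -7 -7 -7 -7 -7 -6 -7]
 [-6 -6 -7 -7 -7 -7 -6 -7 -7 -7 -7 -6 -7 -7 -7 -7]
 [-7 -6 -7 -7 -7 -7 -7 -7 -7 -6 -6 -7 -7 -6 -6 -8]
 [-8 -7 -7 -7 -8 -8 -7 -7 -7 -7 -8 -7 -8 -8 -8 -6]
 [-6 -7 -6 -7 -7 -7 -7 -6 -8 -7 -7 -7 -7 -7 -7 -7]
 [-8 -7 -7 -7 -7 -7 -6 -6 -7 -7 -7 -7 -7 -7 -6 -7]
 [-7 -8 -8 -8 -7 -7 -8 -7 -7 -8 -8 -8 -7 -7 -8 -8]
 [-4 -7 -8 -7 -8 -8 -8 -7 -7 -7 -8 -8 -8 -8 -7 -6]
 [-3 -7 -8 -8 -8 -7 -8 -8 -8 -7 -7 -8 -7 -7 -8 -7]
 [-3 -6 -7 -7 -7 -7 -7 -7 -7 -7 -7 -7 -8 -8 -8 -7]
 [-2 -7 -7 -7 -7 -8 -6 -7 -7 -7 -7 -7 -7 -7 -7 -7]]
```

Measured pins and holes agree with the model. The hole is off by +1.1 mm in x and about +0.8 mm in y, so I'll correct and lower.

```bash
python3 -m crank '[[-0.08,-0.11,0.3,0,0,0,1],[0,0,0.6,0,0,0,1],[0,0,0.6,0,0,0,1],[0,0,0.4,0,0,0,1],[0,0,0,0,0,0,1]]' |grep -E 'pos|ft'
python3 pins.py .031 | tail -4
python3 -m crank '[[0,0,0.2,0,0,0,1],[0,0,0.2,0,0,0,1],[0,0,0.2,0,0,0,1],[0,0,0,0,0,0,1]]' |grep -E 'pos|ft'
python3 -m crank '[[0,0,0.2,0,0,0,1],[0,0,0.2,0,0,0,1],[0,0,0.2,0,0,0,1],[0,0,0,0,0,0,1]]' |grep -E 'pos|ft'
```

```text
position: [0.6191, 0.1882, 0.1809]
ft_force: [0.6, 1.0, -1.7]
pin px [301.  137.2] box [298 135   7   7  37] board [0.0141 0.04  ]
pin px [300.7 168.2] box [298 166   6   8  36] board [0.0141 0.0155]
hole px (np.float64(298.5), np.float64(205.0)) box [294 201  10   9  39] board [ 0.0122 -0.0128]
hole px (np.float64(298.5), np.float64(235.5)) box [294 232  10   8  43] board [ 0.0125 -0.0385]
position: [0.6193, 0.1882, 0.1754]
ft_force: [-0.5, 0.0, -1.7]
position: [0.6193, 0.1882, 0.1693]
ft_force: [0.3, 0.0, -1.7]
```

```bash
python3 -m crank '[[-0.03,0.12,0,0,0,0,1],[0,0,0,0,0,0,1]]' |grep -E 'pos|ft'
python3 -m crank '[[0,0,0.1,0,0,0,1],[0,0,0.1,0,0,0,1],[0,0,0.1,0,0,0,1],[0,0,0,0,0,0,1]]' |grep -E 'pos|ft'
python3 -m crank '[[0,0,0.05,0,0,0,1],[0,0,0.05,0,0,0,1],[0,0,0,0,0,0,1]]' |grep -E 'pos|ft'
python3 -m crank '[[0,0,0.05,0,0,0,1],[0,0,0,0,0,0,1]]' |grep -E 'pos|ft'
```

```text
position: [0.6208, 0.188, 0.1697]
ft_force: [0.1, -0.1, -1.3]
position: [0.6205, 0.188, 0.1665]
ft_force: [-0.3, 0.5, -1.0]
position: [0.6206, 0.188, 0.1655]
ft_force: [-0.7, -0.0, -0.5]
position: [0.6207, 0.188, 0.1653]
ft_force: [0.1, -0.0, 0.8]
```

```bash
python3 -m crank '[[0,0,0.05,0,0,0,1],[0,0,0,0,0,0,1]]' |grep -E 'pos|ft'
python3 -m crank '[[0,0,-0.03,0,0,0,1],[0,0,0,0,0,0,0.88],[0,0,0,0,0,0,0.75],[0,0,0,0,0,0,0.7],[0,0,0,0,0,0,0.7]]' 20 |grep -E 'pos|ft'
python3 -m crank '[[0,0,-2,0,0,0,0.7],[0,0,-4,0,0,0,0.7],[0,0,-4,0,0,0,0.7],[0,0,-3.5,0,0,0,0.6],[0,0,0,0,0,-0.096,0.6]]' |grep -E 'pos|ft'
python3 -c "
from h import *
snap('wrist','w9.png')
to([*w(RACK,-.034,-.0),.30],RACK[2]+np.pi/2)"
```

```text
position: [0.6207, 0.1881, 0.1653]
ft_force: [-1.5, -0.1, 4.7]
position: [0.6206, 0.188, 0.1646]
ft_force: [-0.4, -0.3, 0.9]
position: [0.6223, 0.1883, 0.304]
ft_force: [0.1, -0.4, -0.2]
at [0.6213 0.1881 0.3021] phi 1.713 tz [ 0.0042  0.0004 -1.    ] turn z 0.004 shift cm now-frame [-38.1678 -11.5399   0.167 ] after-turn frame [-38.2163 -11.3775   0.2095] f [ 0.0826 -0.7805 -0.5961] w 0.033647346694587695 t 27.675
```

```bash
python3 -m crank '[[-3,-0.9,0,0,0,0,0.6],[-5.6,-1.2,0,0,0,0,0.6],[-5.6,-1.2,0,0,0,0,0.6],[-5.6,-1.2,0,0,0,0,0.6],[-5.6,-1.2,0,0,0,0,0.6]]' >/dev/null
python3 -m crank '[[-5.6,-1.2,0,0,0,0,0.6],[-5.6,-1.2,0,0,0,0,0.6],[-5.6,-1.2,0,0,0,0,0.6],[-5.6,-1.2,0,0,0,0,0.6],[-2.9,-0.9,0,0,0,0,0.6]]' >/dev/null
python3 -m crank '[[0,0,0,0,0,0,0.6],[0,0,0,0,0,0,0.6]]' |grep pos
python3 -c "
from h import *
import pickle
to([*w(RACK,-.034,-.093),.30],RACK[2]+np.pi/2)
pickle.dump(cams.camera_info('wrist'),open('w10.pkl','wb'))
snap('wrist','w10.png',crop=(215,68,365,243),scale=3.4)"
```

```text
position: [0.5767, -0.3288, 0.2992]
at [ 0.5767 -0.3288  0.2992] phi 1.707 tz [-0.001   0.0018 -1.    ] turn z -0.001 shift cm now-frame [ 3.0644  0.1494 -0.0708] after-turn frame [ 3.0641  0.1539 -0.0767] f [-0.8076 -0.0368  0.227 ] w 0.03485116328159839 t 29.175
```

View pics/w10.png

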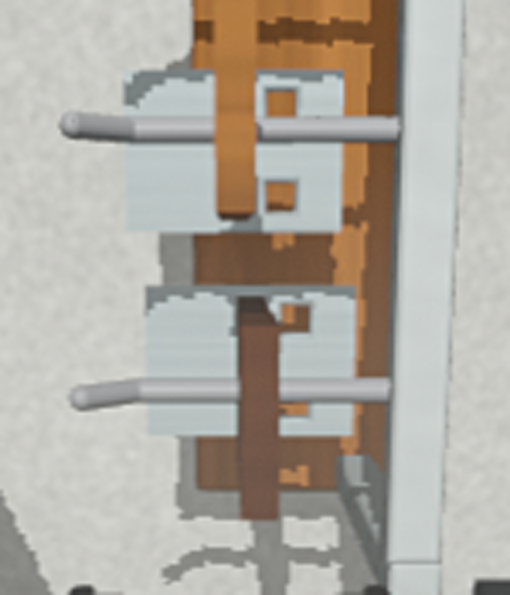

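The picture shows the brown panel top spanning x 217–257 with its -y end at 213, and the dark panel top spanning x 241–279, y 322–518. The peg bar joints are at (400,128) and (388,388).

Run:
```python
from h import *
import pickle; i=pickle.load(open('w10.pkl','rb'))
C=lambda p:[((x+.5)/3.4-.5+215,(y+.5)/3.4-.5+68) for x,y in p]
r,e=fit(i,C([(70,125),(133,128),(400,128),(80,398),(138,388),(388,388)]),[(-.072,-.031,.149),(-.06,-.031,.137),(.003,-.031,.137),(-.072,-.093,.149),(-.06,-.093,.137),(.003,-.093,.137)],RACK)
print(r,abs(e).max())
def inr(P,r): 
    c,s=np.cos(r[2]),np.sin(r[2]);d=P[:,:2]-r[:2];return np.c_[d@[c,s],d@[-s,c]]
P=atz(i,C([(236,213),(236,100),(260,322),(260,518),(260,420)]),.186);print(inr(P,r),inr(P,RACK))
```

```text
[ 0.5959 -0.2002  0.1389] 0.7591191834683855
[[-0.0355 -0.0518]
 [-0.0355 -0.0309]
 [-0.0308 -0.0727]
 [-0.0306 -0.1129]
 [-0.0307 -0.0924]] [[-0.0343 -0.0507]
 [-0.0343 -0.0298]
 [-0.0296 -0.0717]
 [-0.0294 -0.1119]
 [-0.0295 -0.0913]]
```

```bash
python3 -m crank '[[3.1,0.05,0,0,0,0,0.6],[3.1,0.05,0,0,0,0,0.6],[3.04,0,0,0,0,0,0.6],[0,0,0,0,0,0,0.6],[0,0,0,0,0,0,0.6]]' >/dev/null
python3 -c "
from h import *
to([*w(RACK,-.0345,-.0312),.222],RACK[2]+np.pi/2)"
```

```text
at [ 0.5658 -0.2377  0.3003] phi 1.709 tz [ 0.0009 -0.001  -1.    ] turn z 0.001 shift cm now-frame [ 0.084  -0.0768  7.8257] after-turn frame [ 0.0749 -0.0712  7.8258] f [-0.6641 -0.7105  0.2181] w 0.034994592145729066 t 29.85
```

```bash
python3 -m crank '[[0.07,-0.06,2,0,0,0,0.6],[0,0,2,0,0,0,0.6],[0,0,2,0,0,0,0.6],[0,0,1,0,0,0,0.6],[0,0,0.8,0,0,0,0.6]]' >/dev/null
python3 -m crank '[[0,0,0,0,0,0,0.75],[0,0,0,0,0,0,0.85],[0,0,0,0,0,0,1],[0,0,0,0,0,0,1],[0,0,0,0,0,0,1]]' 50 |grep -E 'pos|ft|wid'
python3 -m crank '[[0,0,0,0,0,0,1],[0,0,-0.4,0,0,0,1],[0,0,-0.4,0,0,0,1],[0,0,0,0,0,0,1],[0,0,0,0,0,0,1]]' |grep -E 'pos|ft|wid'
python3 -m crank '[[0,-0.5,0,0,0,0,1],[0,-0.7,0,0,0,0,1],[0,-0.7,0,0,0,0,1],[0,-0.5,0,0,0,0,1],[0,-0.6,-0.5,0,0,0,1]]' |grep -E 'pos|ft|wid'
python3 -m crank '[[0,-0.7,-0.7,0,0,0,1],[0,-0.8,-0.8,0,0,0,1],[0,-1.3,-0.3,0,0,0,1],[0,-1.2,-0.8,0,0,0,1],[0,-0.8,-1.5,0,0,0,1]]' |grep -E 'pos|ft|wid'
python3 -m crank '[[0,0,-1.5,0,0,0,1],[0,0,-1.2,0,0,0,1],[0,0,-0.5,0,0,0,1],[0,0,0,0,0,0,1],[0,0,0,0,0,0,1]]' |grep -E 'pos|ft|wid'
python3 carry.py 2 b0
```

```text
position: [0.5648, -0.2377, 0.2224]
ft_force: [-0.0, 0.3, 1.8]
grip_width: 0.0078
position: [0.5645, -0.2375, 0.2298]
ft_force: [0.5, 0.5, -1.7]
grip_width: 0.0073
position: [0.5343, -0.2416, 0.2347]
ft_force: [0.3, 0.5, -0.2]
grip_width: 0.0079
position: [0.486, -0.248, 0.2762]
ft_force: [0.1, -0.5, -0.4]
grip_width: 0.0075
position: [0.4872, -0.2479, 0.3074]
ft_force: [0.3, 0.5, -0.7]
grip_width: 0.0075
model edge [[252.2082 195.4391]
 [312.178  195.4367]] hole [[299.5176 207.6103]]
250 [191 193] [-16.6  13.7]
254 [191 193] [-17.8  12.5]
258 [191 193] [-18.2  12.3]
306 [191 193] [-18.1  16.3]
310 [191 193] [-18.2  16.7]
314 [191 193] [-19.   15.8]
at [ 0.4872 -0.2479  0.3073] phi 1.708 tz [-0.0011  0.0009 -1.    ] turn z 0.096 shift cm now-frame [46.9412 19.6739 10.756 ] after-turn frame [48.617  15.085  10.7266] f [-0.0785 -0.2311 -1.1146] w 0.007298085909527001 t 33.65
```

```bash
python3 -m crank '[[0,0,0,0,0,0.05,1],[0,0,0,0,0,0.046,1],[1,0.31,0,0,0,0,1],[2,0.62,0,0,0,0,1],[3,0.93,0,0,0,0,1]]' >/dev/null
python3 -m crank '[[4,1.24,0,0,0,0,1],[4,1.24,0,0,0,0,1],[4,1.24,0,0,0,0,1],[4,1.24,0,0,0,0,1],[4,1.24,0,0,0,0,1]]' >/dev/null
python3 -m crank '[[4,1.24,0,0,0,0,1],[4,1.24,0,0,0,0,1],[4,1.24,0,0,0,0,1],[4,1.24,0,0,0,0,1],[3,0.93,0,0,0,0,1]]' >/dev/null
python3 -m crank '[[2,0.62,0,0,0,0,1],[1.2,0.37,0,0,0,0,1],[0.4,0.12,0,0,0,0,1],[0,0,1,0,0,0,1],[0,0,2,0,0,0,1]]' >/dev/null
python3 -m crank '[[0,0,3,0,0,0,1],[0,0,2.5,0,0,0,1],[0,0,1.5,0,0,0,1],[0,0,0.7,0,0,0,1],[0,0,0,0,0,0,1]]' |grep -E 'pos|ft|wid'
python3 -m crank '[[0,0,0,0,0,0,1],[0,0,0,0,0,0,1]]' |grep -E 'pos|ft|wid'
python3 carry.py 2 b1; python3 pins.py .049
```

```text
position: [0.618, 0.2433, 0.2008]
ft_force: [1.6, 0.6, -0.6]
grip_width: 0.0078
position: [0.6183, 0.2438, 0.2019]
ft_force: [-1.0, -0.1, -0.6]
grip_width: 0.0077
model edge [[252.2788 195.3762]
 [312.2461 195.3714]] hole [[299.5862 207.5457]]
250 [193 194] [20.6 10.7]
254 [193 194] [21.3 10.9]
258 [193 194] [21.  11.2]
306 [193 194] [20.5 10.8]
310 [193 194] [20.6 11. ]
314 [193 194] [20.7 10.8]
at [0.6182 0.2437 0.2018] phi 1.612 tz [ 0.0016  0.0003 -1.    ] turn z -0.000 shift cm now-frame [ 0.0363 -0.0467  0.1764] after-turn frame [ 0.0363 -0.0464  0.1764] f [ 0.0091 -0.3309 -1.0779] w 0.007951281290128242 t 37.075
pin px [297.3 138.2] box [295 136   6   6  29] board [0.0135 0.0947]
pin px [297.1 167.2] box [295 165   5   7  30] board [0.0136 0.0699]
hole px (np.float64(299.0), np.float64(204.5)) box [294 200  11  10  84] board [0.0141 0.0426]
hole px (np.float64(289.0), np.float64(227.0)) box [288 215   3  25  43] board [0.0061 0.0236]
hole px (np.float64(298.5), np.float64(234.5)) box [294 231  10   8  80] board [0.014  0.0171]
```

```bash
python3 -m crank '[[-0.07,-0.03,0.3,0,0,0,1],[0,0,0.6,0,0,0,1],[0,0,0.6,0,0,0,1],[0,0,0.4,0,0,0,1],[0,0,0,0,0,0,1]]' |grep -E 'pos|ft'
python3 pins.py .031
```

```text
position: [0.6173, 0.2428, 0.1812]
ft_force: [1.0, -0.1, -1.5]
pin px [300.2 137.2] box [297 135   7   6  35] board [0.0139 0.0946]
pin px [299.9 168.2] box [297 166   7   8  35] board [0.014  0.0701]
hole px (np.float64(298.5), np.float64(205.0)) box [294 201  10   9  39] board [0.0127 0.0417]
hole px (np.float64(289.0), np.float64(226.0)) box [288 213   3  27  45] board [0.0052 0.0242]
hole px (np.float64(298.5), np.float64(235.0)) box [294 231  10   9  39] board [0.013  0.0165]
```

```bash
python3 -m crank '[[0,0.1,0,0,0,0,1],[0,0,0,0,0,0,1],[0,0,0.2,0,0,0,1],[0,0,0.2,0,0,0,1],[0,0,0.2,0,0,0,1]]' |grep -E 'pos|ft'
python3 -m crank '[[0,0,0.2,0,0,0,1],[0,0,0.2,0,0,0,1],[0,0,0.2,0,0,0,1],[0,0,0.1,0,0,0,1],[0,0,0,0,0,0,1]]' |grep -E 'pos|ft'
python3 -m crank '[[0,0,0.1,0,0,0,1],[0,0,0.05,0,0,0,1],[0,0,0,0,0,0,1]]' |grep -E 'pos|ft'
python3 -m crank '[[0,0,0.05,0,0,0,1],[0,0,0,0,0,0,1]]' |grep -E 'pos|ft'
```

```text
position: [0.6185, 0.2429, 0.1757]
ft_force: [-0.2, 0.7, -1.0]
position: [0.6186, 0.2429, 0.1688]
ft_force: [0.1, -1.0, -1.5]
position: [0.6186, 0.2429, 0.1673]
ft_force: [0.8, 0.9, -0.4]
position: [0.6186, 0.2429, 0.1669]
ft_force: [0.3, 0.3, -0.8]
```

```bash
python3 -m crank '[[0,0,0.05,0,0,0,1],[0,0,0.05,0,0,0,1],[0,0,0,0,0,0,1]]' |grep -E 'pos|ft'
python3 -m crank '[[0,0,0.05,0,0,0,1],[0,0,0,0,0,0,1]]' |grep -E 'pos|ft'
python3 -m crank '[[0,0,0.05,0,0,0,1],[0,0,0,0,0,0,1]]' |grep -E 'pos|ft'
```

```text
position: [0.6186, 0.2429, 0.1658]
ft_force: [-0.0, 0.2, -2.0]
position: [0.6186, 0.2429, 0.1653]
ft_force: [0.2, 0.5, -1.2]
position: [0.6186, 0.2429, 0.1649]
ft_force: [0.7, 0.9, -1.2]
```

```bash
python3 -m crank '[[0,0,0.05,0,0,0,1],[0,0,0,0,0,0,1]]' |grep -E 'pos|ft'
python3 -m crank '[[0,0,0.05,0,0,0,1],[0,0,0,0,0,0,1]]' |grep -E 'pos|ft'
```

```text
position: [0.6187, 0.2429, 0.1647]
ft_force: [-0.5, -0.0, 1.0]
position: [0.6187, 0.243, 0.1647]
ft_force: [-1.6, -1.0, 5.2]
```

Seated. I'll release and go to the dark stand.

```bash
python3 -m crank '[[0,0,-0.03,0,0,0,1],[0,0,0,0,0,0,0.88],[0,0,0,0,0,0,0.75],[0,0,0,0,0,0,0.7],[0,0,0,0,0,0,0.7]]' 20 |grep -E 'pos|ft'
python3 -m crank '[[0,0,-2,0,0,0,0.7],[0,0,-4,0,0,0,0.7],[0,0,-4,0,0,0,0.7],[0,0,-3.5,0,0,0,0.6],[0,0,0,0,0,-0.096,0.6]]' |grep -E 'pos|ft'
python3 -c "
from h import *
to([*w(RACK,-.0298,-.092),.30],RACK[2]+np.pi/2)"
```

```text
position: [0.6186, 0.2429, 0.1639]
ft_force: [0.5, -0.6, 0.0]
position: [0.6206, 0.2434, 0.3053]
ft_force: [-0.5, 0.6, 0.4]
at [0.6206 0.2434 0.3053] phi 1.711 tz [ 0.0103  0.0022 -0.9999] turn z 0.002 shift cm now-frame [-52.8871 -11.7382   0.3692] after-turn frame [-52.9072 -11.641    0.5324] f [-0.4653  0.6116  0.4205] w 0.03323467853499121 t 42.3
```

```bash
python3 -m crank '[[-3,-0.9,0,0,0,0,0.6],[-5.6,-1.2,0,0,0,0,0.6],[-5.6,-1.2,0,0,0,0,0.6],[-5.6,-1.2,0,0,0,0,0.6],[-5.6,-1.2,0,0,0,0,0.6]]' >/dev/null
python3 -m crank '[[-5.6,-1.2,0,0,0,0,0.6],[-5.6,-1.2,0,0,0,0,0.6],[-5.6,-1.2,0,0,0,0,0.6],[-5.6,-1.2,0,0,0,0,0.6],[-5.1,-0.95,0,0,0,0,0.6]]' >/dev/null
python3 -m crank '[[0,0,0,0,0,0,0.6],[0,0,0,0,0,0,0.6]]' |grep pos
python3 -c "
from h import *
to([*w(RACK,-.0298,-.092),.222],RACK[2]+np.pi/2)"
```

```text
position: [0.5772, -0.2965, 0.3]
at [ 0.5772 -0.2965  0.3   ] phi 1.707 tz [ 0.0006  0.0003 -1.    ] turn z -0.002 shift cm now-frame [-0.0264  0.0719  7.8047] after-turn frame [-0.0247  0.0768  7.8047] f [0.5097 0.4079 0.5105] w 0.035023587484291345 t 43.8
```

```bash
python3 -m crank '[[-0.02,0.05,2,0,0,0,0.6],[0,0,2,0,0,0,0.6],[0,0,2,0,0,0,0.6],[0,0,1,0,0,0,0.6],[0,0,0.8,0,0,0,0.6]]' >/dev/null
python3 -m crank '[[0,0,0,0,0,0,0.75],[0,0,0,0,0,0,0.85],[0,0,0,0,0,0,1],[0,0,0,0,0,0,1],[0,0,0,0,0,0,1]]' 50 |grep -E 'pos|ft|wid'
python3 -m crank '[[0,0,0,0,0,0,1],[0,0,-0.4,0,0,0,1],[0,0,-0.4,0,0,0,1],[0,0,0,0,0,0,1],[0,0,0,0,0,0,1]]' |grep -E 'pos|ft|wid'
python3 -m crank '[[0,-0.5,0,0,0,0,1],[0,-0.8,0,0,0,0,1],[0,-0.8,0,0,0,0,1],[0,-0.7,0,0,0,0,1],[0,-0.6,-0.5,0,0,0,1]]' |grep -E 'pos|ft|wid'
python3 -m crank '[[0,-0.7,-0.7,0,0,0,1],[0,-0.8,-0.8,0,0,0,1],[0,-1.3,-0.3,0,0,0,1],[0,-1.2,-0.8,0,0,0,1],[0,-0.8,-1.5,0,0,0,1]]' |grep -E 'pos|ft|wid'
python3 -m crank '[[0,0,-1.5,0,0,0,1],[0,0,-1.2,0,0,0,1],[0,0,-0.5,0,0,0,1],[0,0,0,0,0,0,1],[0,0,0,0,0,0,1]]' |grep -E 'pos|ft|wid'
python3 carry.py 3 d0
```

```text
position: [0.5781, -0.2972, 0.2217]
ft_force: [-1.2, 0.3, 1.6]
grip_width: 0.0078
position: [0.5779, -0.2968, 0.229]
ft_force: [-0.1, 0.9, -1.2]
grip_width: 0.0074
position: [0.5434, -0.3015, 0.234]
ft_force: [0.5, 0.6, -1.2]
grip_width: 0.0078
position: [0.4954, -0.3079, 0.2754]
ft_force: [-0.3, -0.3, -0.8]
grip_width: 0.0077
position: [0.4966, -0.3078, 0.3066]
ft_force: [-0.5, -0.1, -1.0]
grip_width: 0.0078
model edge [[252.173  195.4207]
 [312.1398 195.4163]] hole [[299.4807 207.5899]]
250 [193 195] [-20.7  13.7]
254 [193 195] [-20.5  13.8]
258 [193 195] [-17.5  14.1]
306 [193 195] [-20.1  13.4]
310 [193 195] [-19.8  13.5]
314 [193 195] [-18.4  14.1]
at [ 0.4966 -0.3078  0.3065] phi 1.708 tz [-0.0011  0.001  -1.    ] turn z 0.096 shift cm now-frame [58.474  20.0912 10.6965] after-turn frame [60.1392 14.3932 10.6486] f [-0.0492 -0.0721 -1.0064] w 0.007284829152981556 t 47.6
```

```bash
python3 -m crank '[[0,0,0,0,0,0.05,1],[0,0,0,0,0,0.046,1],[1,0.24,0,0,0,0,1],[2,0.48,0,0,0,0,1],[3,0.72,0,0,0,0,1]]' >/dev/null
python3 -m crank '[[4,0.957,0,0,0,0,1],[4,0.957,0,0,0,0,1],[4,0.957,0,0,0,0,1],[4,0.957,0,0,0,0,1],[4,0.957,0,0,0,0,1]]' >/dev/null
python3 -m crank '[[4,0.957,0,0,0,0,1],[4,0.957,0,0,0,0,1],[4,0.957,0,0,0,0,1],[4,0.957,0,0,0,0,1],[4,0.957,0,0,0,0,1]]' >/dev/null
python3 -m crank '[[4,0.957,0,0,0,0,1],[4,0.957,0,0,0,0,1],[3,0.72,0,0,0,0,1],[2,0.48,0,0,0,0,1],[1.1,0.26,0,0,0,0,1]]' >/dev/null
python3 -m crank '[[0,0,1,0,0,0,1],[0,0,2,0,0,0,1],[0,0,3,0,0,0,1],[0,0,2.5,0,0,0,1],[0,0,1.5,0,0,0,1]]' >/dev/null
python3 -m crank '[[0,0,0.6,0,0,0,1],[0,0,0,0,0,0,1],[0,0,0,0,0,0,1],[0,0,0,0,0,0,1]]' |grep -E 'pos|ft|wid'
python3 carry.py 3 d1; python3 pins.py .049
```

```text
position: [0.6162, 0.2985, 0.2022]
ft_force: [0.5, 1.1, -2.2]
grip_width: 0.0078
model edge [[252.2812 195.3936]
 [312.2471 195.3905]] hole [[299.5871 207.5639]]
250 [171 172] [-21.6 -21. ]
254 [184 194] [-30.2  27.5]
258 [187 195] [22.3 15.5]
306 [195 194] [15.8 11.9]
310 [195 194] [15.7 12.3]
314 [195 194] [15.9 13.1]
at [0.6161 0.2985 0.2021] phi 1.612 tz [ 0.0015  0.0005 -1.    ] turn z -0.000 shift cm now-frame [ 0.0557 -0.0625  0.209 ] after-turn frame [ 0.0558 -0.0622  0.2091] f [-0.2797  0.4288 -1.3059] w 0.007351523115909732 t 51.275
hole px (np.float64(299.0), np.float64(206.0)) box [294 202  11   9  90] board [0.0143 0.096 ]
hole px (np.float64(298.5), np.float64(236.0)) box [294 233  10   7  70] board [0.0142 0.0705]
```

```bash
python3 -m crank '[[0.05,0.07,0.3,0,0,0,1],[0,0,0.6,0,0,0,1],[0,0,0.6,0,0,0,1],[0,0,0.4,0,0,0,1],[0,0,0,0,0,0,1]]' |grep -E 'pos|ft'
python3 pins.py .031;  python3 -c "
from h import *
im=cams.camera('wrist').astype(int); cv2.imwrite('pics/raw_d2.png',im[:,:,::-1]); s=im[:,:,0]-im[:,:,2]
print(s[199:212,291:307])
im=cv2.imread('pics/raw_w6.png')[:,:,::-1].astype(int);s=im[:,:,0]-im[:,:,2]
print(s[212:228,291:307])"
```

```text
position: [0.6162, 0.2987, 0.1814]
ft_force: [0.2, -0.2, -0.9]
hole px (np.float64(299.5), np.float64(206.5)) box [295 202  10  10  44] board [0.0147 0.0963]
hole px (np.float64(298.5), np.float64(236.0)) box [294 233  10   7  37] board [0.0142 0.0714]
[[ -6  -7  -7  -7  -7  -7  -7  -7  -7  -7  -6  -7  -8  -8  -7  -6]
 [ -7  -6  -6  -7  -6  -6  -6  -6  -7  -7  -9 -10  -9  -8  -7  -7]
 [ -6  -6  -5  -3  -4  -3  -4  -4  -4  -3   2   4   3   0  -4  -6]
 [ -6  -6   3  11   7   6   6   5   7  31  66  77  77  57  10  -7]
 [ -7  -7   0   9   8   7   5   5   4  21  62  77  76  55  11  -8]
 [ -7  -7  -2   7   7   5   5   5   2   4  32  47  49  28   1  -7]
 [ -6  -7  -1  11   9   6   4   4   2   3  22  39  42  22  -3  -7]
 [ -7  -8  -1  15  15   4   2   1   1   2  22  40  44  19  -3  -7]
 [ -7  -7  -2  22  27   7  -3  -3  -2  10  33  45  44  20  -2  -7]
 [ -7  -8  -3  23  38  26  10   5  15  34  45  46  43  20  -3  -7]
 [ -6  -8  -4  21  46  45  46  47  46  45  46  46  45  19  -4  -8]
 [ -8  -8  -3  20  42  44  45  45  44  43  44  43  42  20  -3  -7]
 [ -7  -8  -7   6  17  18  18  16  17  17  
[... 515 characters left out ...]
  25   3   2   1   1  15  63  66  19  -8  -7]
 [ -9  -9  22  65  64  32   4   2   0   0  17  63  67  18  -8  -8]
 [ -8  -9  22  68  78  60  20   7   6  12  38  70  68  19  -9  -8]
 [ -9  -9  21  67  79  66  43  36  37  43  51  69  66  17  -8  -8]
 [ -8  -9   6  40  51  47  45  46  48  48  47  51  41   3  -8  -7]
 [ -8  -7   0  23  28  29  29  29  30  30  28  30  21  -1  -8  -8]
 [ -8  -7  -6  -5  -7  -7  -8  -7  -8  -8  -7  -8  -7  -6  -7  -7]
 [ -8  -7  -8  -7  -8  -9  -9  -8  -8  -8  -7  -7  -7  -8  -7  -8]
 [ -7  -7  -7  -7  -7  -7  -6  -7  -7  -6  -7  -8  -7  -8  -9  -8]][ WARN:0@0.379] global loadsave.cpp:1063 imwrite_ Unsupported depth image for selected encoder is fallbacked to CV_8U.
```

```bash
python3 -m crank '[[0.02,-0.07,0,0,0,0,1],[0,0,0,0,0,0,1],[0,0,0.2,0,0,0,1],[0,0,0.2,0,0,0,1],[0,0,0.1,0,0,0,1]]' |grep -E 'pos|ft'
python3 -m crank '[[0,0,0.1,0,0,0,1],[0,0,0.1,0,0,0,1],[0,0,0,0,0,0,1]]' |grep -E 'pos|ft'
python3 -m crank '[[0,0,0.1,0,0,0,1],[0,0,0.1,0,0,0,1],[0,0,0.1,0,0,0,1],[0,0,0,0,0,0,1]]' |grep -E 'pos|ft'
```

```text
position: [0.6157, 0.299, 0.1769]
ft_force: [0.4, 0.0, -1.7]
position: [0.6157, 0.299, 0.1751]
ft_force: [-0.6, 0.1, -0.9]
position: [0.6157, 0.299, 0.172]
ft_force: [-0.5, 0.0, -0.6]
```

```bash
python3 -m crank '[[0,0,0.1,0,0,0,1],[0,0,0.1,0,0,0,1],[0,0,0.1,0,0,0,1],[0,0,0,0,0,0,1]]' |grep -E 'pos|ft'
python3 -m crank '[[0,0,0.1,0,0,0,1],[0,0,0.1,0,0,0,1],[0,0,0.1,0,0,0,1],[0,0,0,0,0,0,1]]' |grep -E 'pos|ft'
python3 -m crank '[[0,0,0.05,0,0,0,1],[0,0,0,0,0,0,1]]' |grep -E 'pos|ft'
python3 -m crank '[[0,0,0.05,0,0,0,1],[0,0,0,0,0,0,1]]' |grep -E 'pos|ft'
```

```text
position: [0.6157, 0.299, 0.169]
ft_force: [0.1, 0.8, -1.6]
position: [0.6157, 0.299, 0.166]
ft_force: [0.2, 0.9, -1.1]
position: [0.6158, 0.299, 0.1657]
ft_force: [-0.7, -0.2, -2.1]
position: [0.6158, 0.299, 0.1651]
ft_force: [-0.8, 0.1, -1.7]
```

```bash
python3 -m crank '[[0,0,0.05,0,0,0,1],[0,0,0,0,0,0,1]]' |grep -E 'pos|ft'
python3 -m crank '[[0,0,0.05,0,0,0,1],[0,0,0,0,0,0,1]]' |grep -E 'pos|ft'
python3 -m crank '[[0,0,0.03,0,0,0,1],[0,0,0,0,0,0,1]]' |grep -E 'pos|ft'
```

```text
position: [0.6157, 0.299, 0.1646]
ft_force: [-0.6, 0.1, -1.0]
position: [0.6157, 0.299, 0.1641]
ft_force: [0.2, -0.4, -0.6]
position: [0.6158, 0.299, 0.1639]
ft_force: [0.3, 0.6, -0.9]
```

```bash
python3 -m crank '[[0,0,0.05,0,0,0,1],[0,0,0,0,0,0,1]]' |grep -E 'pos|ft'
python3 -m crank '[[0,0,0.03,0,0,0,1],[0,0,0,0,0,0,1]]' |grep -E 'pos|ft'
```

```text
position: [0.6159, 0.299, 0.1639]
ft_force: [-1.9, 0.0, 2.9]
position: [0.6159, 0.299, 0.1639]
ft_force: [-1.7, -1.3, 5.5]
```

Seated. I'll release, rise, then find the rail and check all the stands with the top camera.

```bash
python3 -m crank '[[0,0,-0.03,0,0,0,1],[0,0,0,0,0,0,0.88],[0,0,0,0,0,0,0.75],[0,0,0,0,0,0,0.7],[0,0,0,0,0,0,0.7]]' 20 |grep -E 'pos|ft'
python3 -m crank '[[0,0,-2,0,0,0,0.7],[0,0,-4,0,0,0,0.7],[0,0,-4,0,0,0,0.7],[0,0,-3.5,0,0,0,0.5],[0,0,0,0,0,0,0.5]]' |grep -E 'pos|ft'
python3 -c "
from h import *
im=cams.camera('top'); cv2.imwrite('pics/raw_t11.png',im[:,:,::-1])
# rail: compare with start
a=cv2.imread('pics/raw_top0.png').astype(int);b=im[:,:,::-1].astype(int)
d=abs(a-b).max(2)[235:272,268:380]; print('rail region changed px',(d>40).sum())
a=im[150:275,165:475]; 
cv2.imwrite('pics/t11.png',cv2.convertScaleAbs(cv2.resize(a,None,fx=2.58,fy=2.58,interpolation=cv2.INTER_CUBIC),alpha=1.6)[:,:,::-1])
"
```

```text
position: [0.6158, 0.299, 0.1631]
ft_force: [0.2, 0.1, 0.7]
position: [0.6176, 0.2997, 0.3041]
ft_force: [1.3, 0.3, -1.1]
rail region changed px 547
```

```bash
cat > rail.py <<'E'
from h import *
def find(im,info,roi,zb=.008,thr=6):
    h=im.astype(int); s=h[:,:,2]-h[:,:,0]; M=np.zeros(s.shape,np.uint8); u0,v0,u1,v1=roi
    M[v0:v1,u0:u1]=((s>thr)&(h.mean(2)>50))[v0:v1,u0:u1]
    M=cv2.morphologyEx(M,cv2.MORPH_OPEN,np.ones((2,2)))
    n,l,st,c=cv2.connectedComponentsWithStats(M)
    for k in sorted(range(1,n),key=lambda k:-st[k,4])[:4]:
        pts=np.argwhere(l==k)[:,::-1].astype(np.float32); r=cv2.minAreaRect(pts)
        box=cv2.boxPoints(r); P=atz(info,box,zb); ce=P.mean(0)[:2]; e=P[1]-P[0];f=P[2]-P[1]
        L=e if np.hypot(*e[:2])>np.hypot(*f[:2]) else f
        print('area',st[k,4],'centre',ce,'len',np.linalg.norm(e),np.linalg.norm(f),'yaw of y axis from +y',(np.arctan2(-L[0],L[1])+np.pi/2)%np.pi-np.pi/2,'px',r[0])
if __name__=='__main__':
    t=cams.camera_info('top')
    for f in('raw_top0','raw_t11'):
        im=cv2.imread('pics/%s.png'%f)[:,:,::-1]; h=im.astype(int); print(f); 
        if f=='raw_top0': print('rail px',h[251,300],'table',h[265,300], h[240,250])
        find(im,t,(200,225,400,330))
E
python3 rail.py
```

```text
raw_top0
rail px [96 98 99] table [114 112 106] [114 107 104]
raw_t11
```

```bash
sed -i 's/h=im.astype(int); s=h\[:,:,2\]/h=cv2.GaussianBlur(im,(3,3),0).astype(int); s=h[:,:,2]/; s/thr=6/thr=-2/' rail.py; python3 rail.py
```

```text
raw_top0
rail px [96 98 99] table [114 112 106] [114 107 104]
area 373 centre [0.4509 0.0213] len 0.024356173940194188 0.13294489584408092 yaw of y axis from +y -0.12953169369800932 px (300.71783447265625, 251.32177734375)
area 342 centre [ 0.4322 -0.1139] len 0.02360469767858146 0.11825530131030995 yaw of y axis from +y -0.12291165192822007 px (349.9917907714844, 256.59014892578125)
area 6 centre [ 0.4318 -0.0504] len 0.005504930046984255 0.0027416478388357355 yaw of y axis from +y -0.031413546879662135 px (327.0, 257.5)
raw_t11
area 722 centre [ 0.4307 -0.0062] len 0.024180931750260936 0.2621402545524447 yaw of y axis from +y -0.13508976096998104 px (310.9671325683594, 258.31231689453125)
```

The rail was knocked to about (.431,-.006), yaw about -0.135. I'll turn the tool and go above it.

```bash
python3 -m crank '[[0,0,0,0,0,0.175,0.42],[0,0,0,0,0,0.175,0.42],[0,0,0,0,0,0.175,0.42],[0,0,0,0,0,0.175,0.42],[0,0,0,0,0,0.175,0.42]]' >/dev/null
python3 -m crank '[[0,0,0,0,0,0.175,0.42],[0,0,0,0,0,0.175,0.42],[0,0,0,0,0,0.175,0.42],[0,0,0,0,0,0.175,0.42],[0,0,0,0,0,0.172,0.42]]' >/dev/null
python3 -m crank '[[0,0,0,0,0,0,0.42]]'
python3 -c "
from h import *
to([.431,-.006,.28],-.135)
t=cams.camera_info('top'); print('cup top',atz(t,[(185/1.4,424/1.4)],.095))"
```

```text
time: 58.98
position: [0.6151, 0.2987, 0.2969]
tool_rot: [0.998, -0.067, -0.001, 0.001]
ft_force: [0.9, -0.1, -0.3]
grip_width: 0.0504
grip_force: 0.0
at [0.6151 0.2987 0.2969] phi -0.133 tz [-0.0029 -0.0008 -1.    ] turn z 0.002 shift cm now-frame [-14.1902  32.6461   1.7724] after-turn frame [-14.1373  32.6732   1.694 ] f [ 0.9079 -0.0987 -0.3399] w 0.05044730307824068 t 58.975
cup top [[0.3316 0.462  0.095 ]]
```

```bash
python3 -m crank '[[-2.0,4.7,0.3,0,0,0,0.42],[-2.0,4.7,0.3,0,0,0,0.42],[-2.0,4.7,0.3,0,0,0,0.42],[-2.0,4.7,0.3,0,0,0,0.42],[-2.0,4.7,0.3,0,0,0,0.42]]' >/dev/null
python3 -m crank '[[-2.1,4.6,0.2,0,0,0,0.42],[-2.1,4.6,0,0,0,0,0.42],[0,0,0,0,0,0,0.42],[0,0,0,0,0,0,0.42]]' |grep pos
python3 -c "
from rail import *
im=cams.camera('wrist'); i=cams.camera_info('wrist'); cv2.imwrite('pics/raw_r1.png',im[:,:,::-1])
to([.431,-.006,.28],-.135)
h=im.astype(int)
print('proj',proj(i,[[.431,-.006,.008],[.431+.0159,.111,.008],[.415,-.123,.008],[.431,-.006,.092]]))
u,v=proj(i,[[.447,.111,.008]])[0].astype(int)
for thr in(-4,6): find(im,i,(60,120,500,232),thr=thr)
M=(h.max(2)<45).astype(np.uint8);M[232:]=0;M[:100]=0
n,l,s,c=cv2.connectedComponentsWithStats(M)
for k in range(1,n):
  if s[k,4]>60: print('black',s[k],c[k],atz(i,[c[k]],.092))
"
```

```text
position: [0.4313, -0.0059, 0.2814]
at [ 0.4316 -0.0055  0.2814] phi -0.134 tz [ 0.0007  0.0002 -1.    ] turn z 0.001 shift cm now-frame [-0.0501  0.0601  0.1403] after-turn frame [-0.0499  0.0602  0.1403] f [ 0.2466  0.1679 -0.1895] w 0.05066474232476531 t 60.15
proj [[283.2561 193.9505]
 [187.6395 193.9198]
 [378.9068 194.3293]
 [283.4725 209.9349]]
area 5305 centre [ 0.4255 -0.0036] len 0.2671157614841874 0.041888489292480076 yaw of y axis from +y -0.13342515526083254 px (282.0, 198.5)
area 6 centre [ 0.4704 -0.2058] len 0.0024908657621501777 0.0011821423099629604 yaw of y axis from +y -0.11568737191577494 px (444.0, 140.5)
area 4 centre [ 0.4767 -0.2554] len 0.001280682736567808 0.0011836679223461081 yaw of y axis from +y -0.10744303957193768 px (483.5, 130.5)
area 4 centre [ 0.4554 -0.1334] len 0.001220897882389739 0.0011965482031206715 yaw of y axis from +y -0.12540559997789558 px (385.5, 160.5)
area 1825 centre [0.4404 0.0598] len 0.1337868535263931 0.023646248770129497 yaw of y axis from +y -0.13573329704352943 px (229.5, 193.5)
area 1529 centre [ 0.4221 -0.0768] len 0.11780597737371915 0.023907585086232096 yaw of y axis from +y -0.13080552404034762 px (341.0, 193.5)
```

The rail centre is (.4318,-.0045), yaw -0.133, length about 0.264 m against 0.266 given. I'll descend and grip.

```bash
python3 -m crank '[[0,-0.1,3,0,0,0,0.42],[0,0,4,0,0,0,0.42],[0,0,4,0,0,0,0.42],[0,0,3,0,0,0,0.42],[0,0,1.5,0,0,0,0.42]]' |grep -E 'pos|ft'
python3 -m crank '[[0,0,0,0,0,0,0.6],[0,0,0,0,0,0,0.7],[0,0,0,0,0,0,1],[0,0,0,0,0,0,1],[0,0,0,0,0,0,1]]' 50 |grep -E 'pos|ft|wid'
python3 -m crank '[[0,0,-0.3,0,0,0,1],[0,0,-0.7,0,0,0,1],[0,0,-1.5,0,0,0,1],[0,0,-2,0,0,0,1],[0,0,-1.5,0,0,0,1]]' |grep -E 'pos|ft|wid'
python3 -m crank '[[0,0,-1,0,0,0,1],[0,0,0,0,0,0,1],[0,0,0,0,0,0,1]]' |grep -E 'pos|ft|wid'
python3 - <<'E'
from rail import *
im=cams.camera('wrist'); i=cams.camera_info('wrist'); cv2.imwrite('pics/raw_r2.png',im[:,:,::-1])
p=robot.get_obs()['position'];
to([*w([.6195,.2163,.042],-.030,0),.21],.042)
X=R.from_quat(robot.get_obs()['tool_rot']).as_matrix()
m=lambda P:proj(i,np.array(P)@X.T+p)
print(m([[0,.118,.118],[0,-.118,.118],[.013,-.12,.118],[-.013,-.12,.118]]))
find(im,i,(60,150,500,236),zb=p[2]-.118,thr=6)
E
```

```text
position: [0.4314, -0.0036, 0.1245]
ft_force: [-0.5, 0.3, 0.7]
position: [0.4317, -0.0048, 0.1271]
ft_force: [-0.1, 2.7, 6.6]
grip_width: 0.0236
position: [0.4309, -0.005, 0.1872]
ft_force: [0.0, 0.6, -2.8]
grip_width: 0.0233
position: [0.4308, -0.0049, 0.196]
ft_force: [0.4, 0.2, -1.6]
grip_width: 0.0235
at [ 0.4307 -0.0048  0.1959] phi -0.135 tz [-0.0013  0.0004 -1.    ] turn z -0.177 shift cm now-frame [ 12.7669 -23.9274  -1.423 ] after-turn frame [ 16.7882 -21.3003  -1.4102] f [-0.3905 -0.4481 -2.568 ] w 0.02360272896781451 t 62.45
[[441.9436 231.773 ]
 [123.9733 231.6632]
 [119.0556 214.7083]
 [123.7153 248.1023]]
area 3173 centre [0.4451 0.0668] len 0.11725466705453953 0.015868647188741942 yaw of y axis from +y -0.13484301284011657 px (184.5, 225.5)
area 982 centre [ 0.4233 -0.0916] len 0.04668150099876778 0.015495519266257717 yaw of y axis from +y -0.13519947577230873 px (401.5, 226.0)
area 333 centre [ 0.4287 -0.0358] len 0.010642751196721319 0.0340710440790062 yaw of y axis from +y -0.13537118613019317 px (325.4999694824219, 229.0)
area 62 centre [ 0.4143 -0.1313] len 0.006967069205889038 0.008679084734149899 yaw of y axis from +y -1.5534939900046023 px (454.5, 230.5)
```

```bash
python3 -m crank '[[0,0,-0.7,0,0,-0.06,1],[0,0,-0.7,0,0,-0.06,1],[0,0,0,0,0,-0.057,1],[0.9,-1.14,0,0,0,0,1],[2,-2.54,0,0,0,0,1]]' >/dev/null
python3 -m crank '[[2.6,-3.3,0,0,0,0,1],[2.6,-3.3,0,0,0,0,1],[2.6,-3.3,0,0,0,0,1],[2.6,-3.3,0,0,0,0,1],[2,-2.54,0,0,0,0,1]]' >/dev/null
python3 -m crank '[[1,-1.27,0,0,0,0,1],[0.5,-0.63,0,0,0,0,1],[0,0,0,0,0,0,1],[0,0,0,0,0,0,1],[0,0,0,0,0,0,1]]' |grep -E 'pos|ft|wid'
python3 - <<'E'
from rail import *
import pickle
im=cams.camera('wrist'); i=cams.camera_info('wrist'); cv2.imwrite('pics/raw_r3.png',im[:,:,::-1]); pickle.dump(i,open('r3.pkl','wb'))
p=robot.get_obs()['position'];
to([*w([.6195,.2163,.042],-.030,0),.17],.042)
B=[.6195,.2163,.042]
print('posts',[proj(i,[[*w(B,-.03,y),z]])[0] for y in(.118,-.118) for z in(.02,.04)])
X=R.from_quat(robot.get_obs()['tool_rot']).as_matrix()
m=lambda P:proj(i,np.array(P)@X.T+p)
print('holes',m([[0,.118,.119],[0,-.118,.119]]))
E
```

```text
position: [0.5897, 0.2143, 0.2105]
ft_force: [0.3, -0.0, -2.5]
grip_width: 0.0236
at [0.5898 0.2144 0.2105] phi 0.041 tz [-0.0003 -0.0001 -1.    ] turn z -0.001 shift cm now-frame [-0.0253 -0.0626  4.0543] after-turn frame [-0.0265 -0.0622  4.0543] f [ 0.9818  0.8888 -2.3862] w 0.023235947561172428 t 64.375
posts [array([160.7118, 209.5613]), array([152.2366, 214.6933]), array([403.7578, 209.3349]), array([412.2247, 214.4579])]
holes [[441.344  231.5503]
 [124.7027 231.4409]]
```

```bash
python3 -m crank '[[-0.02,-0.06,1,0,0,0,1],[0,0,1.5,0,0,0,1],[0,0,0.9,0,0,0,1],[0,0,0.4,0,0,0,1],[0,0,0,0,0,0,1]]' |grep -E 'pos|ft|wid'
python3 - <<'E'
from rail import *
import pickle
im=cams.camera('wrist'); i=cams.camera_info('wrist'); cv2.imwrite('pics/raw_r4.png',im[:,:,::-1]); pickle.dump(i,open('r4.pkl','wb'))
p=robot.get_obs()['position'];to([*w([.6195,.2163,.042],-.030,0),.17],.042)
c=np.vstack([cv2.resize(im[205:245,90:190],None,fx=7,fy=7,interpolation=cv2.INTER_CUBIC),cv2.resize(im[205:245,380:480],None,fx=7,fy=7,interpolation=cv2.INTER_CUBIC)])
cv2.imwrite('pics/r4.png',c[:,:,::-1])
B=[.6195,.2163,.042]
print('posts',[proj(i,[[*w(B,-.03,y),z]])[0] for y in(.118,-.118) for z in(.02,.04)])
X=R.from_quat(robot.get_obs()['tool_rot']).as_matrix()
m=lambda P:proj(i,np.array(P)@X.T+p)
print('holes',m([[0,.118,.119],[0,-.118,.119]]))
E
```

```text
position: [0.5897, 0.2157, 0.1718]
ft_force: [0.4, 0.2, -2.6]
grip_width: 0.0237
at [0.59   0.2158 0.1723] phi 0.042 tz [ 0.0001  0.     -1.    ] turn z -0.000 shift cm now-frame [-0.0495  0.0716  0.2277] after-turn frame [-0.0495  0.0716  0.2277] f [ 0.3524 -0.1156 -2.0393] w 0.023741075704285942 t 65.05
posts [array([145.0299, 220.2169]), array([134.0486, 226.9789]), array([422.5534, 220.2623]), array([433.7522, 227.0319])]
holes [[441.3618 231.5336]
 [124.7475 231.4253]]
```

View pics/r4.png

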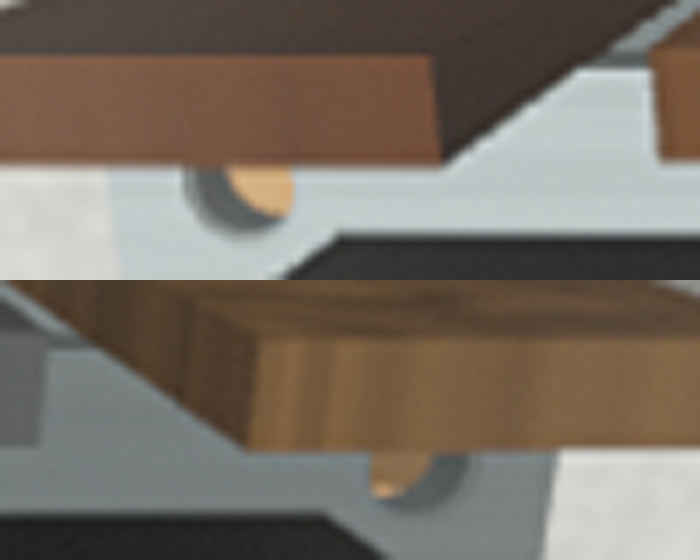

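The rail's holes sit where the model puts them: left at (240,185) in the crop, model (124.7,231.4) raw. Wood shows through them, which fits posts hidden behind the rims. I'll cross-check the board pose with the earlier w7 picture.

Run:
```python
from h import *
import pickle; i=pickle.load(open('w7.pkl','rb'))
C=lambda p:[((x+.5)/2.1-.5+180,(y+.5)/2.1-.5+60) for x,y in p]
print(fit(i,C([(244,47),(244,98),(243.5,153),(243,202),(166,335),(132,375),(296,376)]),[(.014,.0405,.027),(.014,.0145,.027),(.014,-.0145,.027),(.014,-.0405,.027),(-.03,-.118,.020),(-.05,-.145,.012),(.05,-.145,.012)],BOARD))
print(fit(i,C([(166,335)])*2,[(-.03,-.118,.020)]*2,BOARD)[0],w([.6195,.2163,.042],-.03,-.118),atz(i,C([(166,335)]),.02))
```

```text
(array([0.6191, 0.2151, 0.034 ]), array([[ 0.4921, -1.1273],
       [ 0.0811, -0.5549],
       [-0.1397,  0.2132],
       [-0.3114,  0.3179],
       [-1.0425,  0.6746],
       [ 0.1852,  0.3282],
       [ 0.7386,  0.5261]]))
[0.6194 0.2162 0.0415] [0.5945 0.0971] [[0.5944 0.0971 0.02  ]]
```

The post measured in w7 at (.5944,.0971) matches the model (.5945,.0971). I'll correct by under 1 mm and lower.

```bash
python3 -m crank '[[-0.03,0.07,0,0,0,0,1],[0,0,0.2,0,0,0,1],[0,0,0.2,0,0,0,1],[0,0,0.2,0,0,0,1],[0,0,0,0,0,0,1]]' |grep -E 'pos|ft'
python3 -m crank '[[0,0,0.1,0,0,0,1],[0,0,0.1,0,0,0,1],[0,0,0.1,0,0,0,1],[0,0,0,0,0,0,1]]' |grep -E 'pos|ft'
python3 -m crank '[[0,0,0.1,0,0,0,1],[0,0,0.1,0,0,0,1],[0,0,0.1,0,0,0,1],[0,0,0,0,0,0,1]]' |grep -E 'pos|ft'
```

```text
position: [0.5894, 0.215, 0.1661]
ft_force: [-0.2, -0.3, -2.0]
position: [0.5895, 0.215, 0.1633]
ft_force: [-0.5, 0.3, -2.0]
position: [0.5895, 0.2149, 0.1603]
ft_force: [0.1, -1.0, -2.3]
```

Rail bottom is now at about 0.033, below the pin tips at 0.040, with no contact force, so it is on both posts. I'll continue.

```bash
python3 -m crank '[[0,0,0.2,0,0,0,1],[0,0,0.2,0,0,0,1],[0,0,0.2,0,0,0,1],[0,0,0,0,0,0,1]]' |grep -E 'pos|ft'
python3 -m crank '[[0,0,0.1,0,0,0,1],[0,0,0.1,0,0,0,1],[0,0,0.1,0,0,0,1],[0,0,0,0,0,0,1]]' |grep -E 'pos|ft'
python3 -m crank '[[0,0,0.1,0,0,0,1],[0,0,0.1,0,0,0,1],[0,0,0,0,0,0,1]]' |grep -E 'pos|ft'
python3 -m crank '[[0,0,0.05,0,0,0,1],[0,0,0,0,0,0,1]]' |grep -E 'pos|ft'
```

```text
position: [0.5895, 0.2149, 0.154]
ft_force: [-0.4, -0.6, -3.1]
position: [0.5896, 0.2149, 0.1513]
ft_force: [-0.4, -1.8, -2.7]
position: [0.5896, 0.2149, 0.1493]
ft_force: [-0.1, -1.8, -1.8]
position: [0.5896, 0.215, 0.1489]
ft_force: [-0.3, -3.0, -0.9]
```

```bash
python3 -m crank '[[0,0,0.05,0,0,0,1],[0,0,0.05,0,0,0,1],[0,0,0,0,0,0,1]]' |grep -E 'pos|ft'
python3 -m crank '[[0,0,0.05,0,0,0,1],[0,0,0,0,0,0,1]]' |grep -E 'pos|ft'
python3 -m crank '[[0,0,0.05,0,0,0,1],[0,0,0,0,0,0,1]]' |grep -E 'pos|ft'
```

```text
position: [0.5896, 0.215, 0.1479]
ft_force: [-0.7, -2.4, -0.9]
position: [0.5896, 0.2149, 0.1473]
ft_force: [-0.6, -2.6, 0.6]
position: [0.5896, 0.2149, 0.1472]
ft_force: [-0.6, -4.8, 2.5]
```

```bash
python3 -m crank '[[0,0,0.04,0,0,0,1],[0,0,0,0,0,0,1]]' |grep -E 'pos|ft'
python3 -m crank '[[0,0,-0.02,0,0,0,1],[0,0,0,0,0,0,0.65],[0,0,0,0,0,0,0.55],[0,0,0,0,0,0,0.5],[0,0,0,0,0,0,0.5]]' 20 |grep -E 'pos|ft|wid'
python3 -m crank '[[0,0,-1,0,0,0,0.5],[0,0,-3,0,0,0,0.5],[0,0,-4,0,0,0,0.5],[0,0,-4,0,0,0,0.5],[0,0,-3,0,0,0,0.5]]' |grep -E 'pos|ft'
python3 -m crank '[[-3,0,0,0,0,0,0.5],[0,0,0,0,0,0,0.5],[0,0,0,0,0,0,0.5]]' |grep -E 'pos|ft'
python3 - <<'E'
from rail import *
im=cams.camera('wrist'); i=cams.camera_info('wrist'); cv2.imwrite('pics/raw_f.png',im[:,:,::-1])
B=[.6195,.2163,.042]
print('expected rail centre',w(B,-.03,0),'yaw .042'); 
print('expected px',proj(i,[[*w(B,-.03,y),.028] for y in(.133,-.133)]))
find(im,i,(40,100,520,236),zb=.028,thr=6)
t=cams.camera('top'); cv2.imwrite('pics/raw_tf.png',t[:,:,::-1])
ti=cams.camera_info('top'); find(t,ti,(160,160,310,240),zb=.028)
E
```

```text
position: [0.5897, 0.2149, 0.1471]
ft_force: [-2.0, -5.3, 4.1]
position: [0.5895, 0.2153, 0.1465]
ft_force: [-0.6, -0.6, 0.2]
grip_width: 0.0428
position: [0.59, 0.2151, 0.2996]
ft_force: [0.4, 0.4, -0.4]
position: [0.5602, 0.2138, 0.2971]
ft_force: [0.0, 0.1, -0.8]
expected rail centre [0.5895 0.215 ] yaw .042
expected px [[171.9761 170.834 ]
 [393.6335 170.7877]]
area 2597 centre [0.593  0.2564] len 0.17670886423007934 0.035814783805563 yaw of y axis from +y 0.08314751509323992 px (248.6845703125, 166.05979919433594)
area 816 centre [0.5963 0.1633] len 0.0701912126118327 0.033482160127179604 yaw of y axis from +y 0.07075660196479117 px (326.4612121582031, 166.4881591796875)
area 580 centre [0.632  0.2968] len 0.04175910633226537 0.024834932902523487 yaw of y axis from +y 0.03241457546798365 px (214.0, 131.0)
area 451 centre [0.6392 0.1361] len 0.042890112447508066 0.023792861701284737 yaw of y axis from +y 0.05089366656051464 px (352.5, 130.5)
area 2071 centre [0.5934 0.3351] len 0.14223314532030537 0.2216206858734029 yaw of y axis from +y -1.471518453380762 px (185.61322021484375, 203.11563110351562)
area 175 centre [0.5982 0.1188] len 0.05207881702010858 0.03020672287483024 yaw of y axis from +y -0.032332267239766566 px (263.5, 198.5)
area 50 centre [0.5977 0.1888] len 0.011027114422030302 0.03578734392589752 yaw of y axis from +y 1.5497609856947934 px (238.0, 199.5)
area 25 centre [0.642  0.1934] len 0.022122273050246746 0.008320050750488217 yaw of y axis from +y -0.03419813829530405 px (236.0, 183.5)
```

No views are left, so I'll check the rail numerically: its end columns, the robot-side edge, and the yaw.

Run:
```python
from h import *
im=cv2.imread('pics/raw_f.png')[:,:,::-1].astype(int); i=cams.camera_info('wrist'); s=im[:,:,2]-im[:,:,0]
B=[.6195,.2163,.042]
for by in(.125,.1,.055,0.03,-.03,-.055,-.1,-.125):
    e=proj(i,[[*w(B,-.043,by),.028]])[0]; u,v=e.round().astype(int)
    col=s[v-14:v+14,u]; g=[k for k in range(27) if (col[k]>0)!=(col[k+1]>0)]
    print(by,'model edge row %.1f'%e[1],'transitions',[k+v-14+.5 for k in g])
for sy in(1,-1):
    e=proj(i,[[*w(B,-.036,.133*sy),.028]])[0];u,v=e.round().astype(int); r=s[v,u-12:u+12]; print('end model col %.1f'%e[0],r)
# hole/pin through rail: grey dot in hole
for sy in(1,-1):
    u,v=proj(i,[[*w(B,-.03,.118*sy),.028]])[0].round().astype(int); print(im[v-7:v+8,u-8:u+9].mean(2).astype(int))
```

```text
0.125 model edge row 181.5 transitions [np.float64(180.5)]
0.1 model edge row 181.4 transitions [np.float64(180.5)]
0.055 model edge row 181.3 transitions [np.float64(180.5)]
0.03 model edge row 181.3 transitions [np.float64(180.5)]
-0.03 model edge row 181.2 transitions [np.float64(180.5)]
-0.055 model edge row 181.3 transitions [np.float64(180.5)]
-0.1 model edge row 181.4 transitions [np.float64(180.5)]
-0.125 model edge row 181.5 transitions [np.float64(169.5), np.float64(170.5), np.float64(180.5)]
end model col 172.3 [ -5  -5  -5  -5  -5  -5  -5  -5  -2 -21 -75 -72 -21  12  10   9   9   8
   7   8   9   9   8   7]
end model col 393.3 [  5   6   5   5   5   6   4   4   5   5   7  -1 -30 -44 -44 -44 -42 -11
  -3  -5  -4  -5  -6  -6]
[[190 189 190 189 189 190 190 190 191 190 190 189 188 188 189 188 188]
 [189 189 189 189 190 190 185 181 181 185 188 190 189 188 188 187 188]
 [188 189 190 191 184 171 153 147 152 165 174 188 191 191 189 189 188]
 [188 188 189 182 159 127 115 119 126 143 152 169 188 190 189 189 188]
 [186 187 188 166 125  96 104 112 108 113 115 121 145 152 153 182 187]
[... 1077 characters left out ...]
120 115 102  82  83  85  89  90  93  94  96 105 117 122 122]
 [121 121 119 110  96  81  82  86  87  91  95  97  96  98 112 121 121]
 [121 121 118 107  95  79  79  83  87  89  93 101 108 106 114 121 120]
 [120 120 119 115 110  91  80  81  83  86  88  98 109 114 118 120 120]
 [121 121 119 119 119 111  99  87  83  82  82  87  96 111 121 121 120]
 [122 121 121 119 118 113 108  97  92  89  89  95 106 118 122 123 122]
 [120 121 120 121 117 117 115 112 111 111 112 116 118 121 121 121 121]
 [122 122 123 121 122 121 122 122 122 122 122 121 122 122 122 122 121]
 [124 123 124 122 124 123 124 124 123 123 123 124 124 123 123 122 122]
 [122 124 122 122 122 122 121 121 122 122 120 122 122 122 121 122 121]]
```

The rail's edge matches the model along its whole length and the post pins stand in both holes, so I'll hand in.

```bash
python3 -c "
from rig import ticket
print(ticket.hand_in())"
```

```text
the job is handed in; nothing more can be done
None
```

The job is handed in, with no verdict returned: all four stands were lowered to contact at seated height, one per station, and the clamp rail sits on its posts with both pins through its holes; the cork stand was checked in a picture, the other three only by contact height and force.

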